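# Swing the pour-over dripper over the white mug and lock it

### The arm

A 7-joint arm with a two-finger parallel gripper is mounted at the origin on a cart in front of the work surface, level with it; the furniture and walls round the work are solid. World frame = base frame: x ahead of the robot, y to its left, z up, the work surface at z = 0. Lengths are in m, angles in rad, forces in N, time in s.
With the tool pointing down it reaches from about 0.425 to 0.8 m from the base axis. Payload 8.3 kg.
Tool frame: the origin (TCP) lies midway between the tips of the shut fingers; the grasp point (between the pads) lies 19 mm behind it; z points along the fingers, y is the line along which they close (so a half turn about z gives the same grasp; the last joint's range is limited). The gripper opens to 85 mm and grips with 20 to 120 N. Pads are 22 mm wide; open, the fingers measure 114 mm over their backs; the gripper's body (76 mm by 85 mm) begins 54 mm behind the grasp point. The pads swing forward as they close: fully open they stand 13 mm farther back than shut.
Start: joints at [1.143, 0.383, 0.016, 1.37, -0.006, 1.388, -0.046], TCP at [0.223, -0.584, 0.231] pointing down, gripper open.
Joint ranges: [-2.95, 2.95], [-0.25, 2.06], [-1.52, 1.56], [0.18, 2.33], [-1.44, 4.58], [0.02, 2.06], [-3.01, 3.01]. Speed limits (rad/s): [2.39, 2.39, 3.01, 3.01, 3.14, 3.14, 3.14].

### API

Orientations are given as a unit quaternion [w, x, y, z].
In Python, from plant import manip, optics, sign_off gives the robot as it stands. The module is installed in compiled form; this text tells all that it offers.
- The arm moves only by the tool move_arm, never from a script. Its argument "targets" is a list of rows, each a list of 3 entries, a list of its own where there are three numbers: the shift along the tool's x, y, z in mm, then the turn about the tool's z in degrees, then the finger opening in mm, from 0 to 85.4. A call has 1 to 20 rows; each row shifts and turns the commanded pose from where the row before left it, along the tool's axes as they then stand; what a row does not reach is not made up. A row lasts 1/10 s, in which the tool goes at most 50 mm and 8.59 degrees, less where a joint would pass 70% of its speed; a pose out of reach is approached as far as the arm can. A call is refused whole if a number of a shift passes 50 or a number of a turn 8.59, either way. A call with a gripper value outside its range is refused whole. The fingers move at their own pace and stop on an object; the grip force is fixed at half the most. Time passes only in rows, so rows that do not move let the fingers close. It gives the time, the measured TCP pose, the force, the opening and the grip force at its end, in the units of the state.
- manip.get_state(): the state, without advancing time (a new reading comes with each control period).
- optics.grab_frame(name): name is "side" or "top" or "wrist"; returns (picture, depth): 420x560x3 uint8, red, green, blue; 420x560 float32, m along the optical axis (not along the pixel's ray), 0 where there is no reading.
- optics.calibration(name): a dict with "mtx" (3x3 intrinsics, pixels), "k1" (the pictures are not rectified: a ray, as slopes to the right and down, at radius r is drawn at 1 + k1 r^2 times it, then the intrinsics apply), "xyz" and "rotation" of the camera in the world. Camera axes: x right, y down, z forward; pixel columns grow to the right and rows downward; lengths in m; the calibration is good to about 2 mm. A picture is of the moment at which its call begins: read the wrist's pose just before it. calibration takes no time and is no camera call; for the wrist camera it gives the pose at the moment of the call.
- sign_off(): hands the job in; it is judged then, once.
Trained networks look in the newest picture that a camera, given by its name, has taken for a name from the list of things; names that differ only in an ending like _2 or _b are one class to them, and where a whole thing is asked for, a point or a joint stands for the part that bears it (a point fixed in the world has none). Each returns a list of dicts, best first, with "score" (0 to 1); they miss things now and then, are a little off and sometimes report something else, mostly with a low value. They report only what shows in the picture. A call takes as long as a camera call. They do not tell look-alikes from the thing itself.
- optics.regions_of(name, camera): "pixels" (420x560 bool, what is visible of it) and "extent" ([left, top, width, height] in pixels, round what is visible of it).
The state is a dict: "time": time; "q": joint angles; "qd": joint speeds; "effort": joint torques, N m; "eef_pos": TCP position; "ee_rot": TCP orientation; "contact_force": force on the tool from outside, world axes, zero at the start; "torque": the same for the moment, N m; "width": opening from 0.0 (shut) to 1.0 (fully open); "grasp_force": force on a finger pad.
Only numpy, scipy, OpenCV 4.12 (cv2) and the standard library are available. Lean on these libraries where they do the work, as an engineer would, in place of code of your own. Each camera call takes 0.05 s, during which the arm holds its last target. There are 200 camera calls.

### The job

Get the coffee stand ready to brew into the white mug with the terracotta-coloured inside: the dripper arm has been left swung aside and unlocked, with the red-knobbed locking pin standing loosely in the parking hole of the block. Move the pin to the hole that belongs to the white mug's place, and swing the dripper over that mug so that the pin drops fully home there and locks the arm. Do not force the arm once the pin has caught it, and leave both mugs, the timer and the coffee jar standing where they are.

Things in the scene. Friction and masses are not known exactly. Their poses are not given: they have to be found in the camera images.
- station: The fixed coffee stand. Origin on the worktop under its upright hinge column (20 mm thick); its -x axis is the front, towards the robot (turned by up to 0.2 rad), z up. Heights below are above the worktop. Base board 14 mm thick, x -230 to 80, y -172 to 90 mm, with two cup places 160 mm from the column.
- shelf_front (a point): Middle of the lower front edge of the stand's wooden top shelf (carries jars): 320 to 338 mm high, x -90 to 85, y -130 to 106 mm in the station's frame. It overhangs pin and holes: a hand pointing straight down cannot reach them; one tilted 35 to 40 degrees can (fingers down and towards the station's +x, hand to the front).
- hinge (a point): Point on the vertical hinge axis, level with the top of the aluminium index block on the column. The fixed block is 14 mm thick, top 112 mm high, x -85 to 10, y -63 to 63 mm in the station's frame, with three through holes. 2 mm beneath it turns the arm's disc (166 mm wide, 8 mm thick, top 96 mm high). It has a single 15 mm hole, hidden by the block.
- dripper: The dripper arm with its disc, turning on the column (origin on the hinge axis at worktop height; its axes are the station's, turned with it). Left pointing to the station's right, it swings clockwise (from above) to the front, free for about 90 degrees. About 1 N at the handle moves it; it stays where left. Pinned it has about 0.03 rad play either way; over 15 N against the pin is forcing.
- hole_park (a point): Centre of the top mouth of the parking hole in the block; the pin starts standing loosely in it, on the disc. The three block holes are brass-rimmed, 13.5 mm wide, 14 mm deep, 65 mm from the hinge axis.
- hole_right (a point): Centre of the top mouth of the middle block hole: it belongs to the right cup place (the one farther to the station's -y). When the dripper stands about over that place (within 0.15 rad; the arm is clamped to the disc a little differently each time) the disc's hole comes under it: found by feel.
- hole_left (a point): Centre of the top mouth of the left (+y) block hole: it belongs to the left cup place (in front of the column). When the dripper stands about over that place (within 0.15 rad; the arm is clamped to the disc a little differently each time) the disc's hole comes under it: found by feel.
- swing_handle (a point): On the handle at the arm's outer end: an upright dark wooden post 17 mm thick, 137 to 187 mm high, 232 mm from the hinge axis; the point is 168 mm high on its axis. Clear of the shelf. On the hinge side stands the white cone dripper (rim 96 mm wide, 198 mm high); a thin radial rod carries the post.
- outlet (a point): Centre of the underside of the white cone dripper, 160 mm from the hinge axis, 124 mm high, 12 mm above the rim of the white mug.
- pin: Loose locking pin, 55 to 100 g. Origin at its tip, z up to the knob. Shank 12 mm thick, 4 mm taper at the tip; shoulder flange 32 mm up; red knob 24 mm thick, 41 to 74 mm up. Home: tip 80 mm high. In a block hole over solid disc it stands on the disc, tip 96 mm high; it drops home by its weight when the disc's hole comes under it, and then blocks the arm.
- mug_b: White mug, terracotta-coloured inside, 89 mm wide, 98 mm tall, on one of the two cup places, its bowl within about 12 mm of the middle of the place. Origin under it; the bowl's centre lies 15 mm along +y, the handle at -y.
- mug_b_mouth (a point): Centre of the white mug's mouth, level with its rim.
- mug_a: The other mug, dark grey above, white below, 84 mm wide, 91 mm tall, on the other cup place (a mug like it far back on the left plays no part). Origin under it; the bowl's centre lies 15 mm along +y, the handle at -y.
- kitchen_timer: Red and white wind-up timer, 67 mm wide, 56 mm tall, left of the stand; bystander, origin under it.
- coffee_jar: Closed glass coffee jar with a white lid, 62 mm wide, 99 mm tall, left of the stand; bystander, origin under it.
Mind the look-alikes: they are no part of the job. What is shaped like the mug_a but blue is not meant.

How it is judged:
By the outcome, as a careful person would: the job done as asked, in the order asked, and still so for the second after the job is handed in, with the robot touching nothing.
It also fails if it takes over 64 s, if anything falls off the work surface, if the arm or the gripper's body presses on something with over 40 N, if the wrist force passes 120 N, or if a joint passes its speed limit or range.

## Working session

There is one attempt and no reset: what is moved stays moved. The work goes in short steps, Python scripts to look and compute and a tool call to move; the robot and the scene stay as the last step left them, time stands still between calls to the robot, and variables do not carry over. Pictures are saved under pics/ and viewed, at most 10 in all, crops included, and the job is handed in when it is done.

Besides the shell and the picture viewer there is one more tool, called after "Request:" as name([rows], argument=value, ...), one row to a line, values as JSON. move_arm: Moves the arm, as the interface text tells. Its arguments: {"type":"object","properties":{"targets":{"type":"array","items":{"type":"array"}}},"required":["targets"]}

```bash
mkdir -p pics
cat > h.py <<'E'
import numpy as np, cv2
from plant import manip, optics, sign_off
from scipy.spatial.transform import Rotation as R
def Rm(q): return R.from_quat([q[1],q[2],q[3],q[0]]).as_matrix()
def cam(n):
    c=optics.calibration(n); K=np.array(c['mtx']); r=np.array(c['rotation'])
    if r.size==4: r=Rm(r.ravel())
    return K,c['k1'],np.array(c['xyz']),r
def rays(n,uv):
    K,k,t,r=cam(n); uv=np.atleast_2d(uv).astype(float)
    d=(uv-[K[0,2],K[1,2]])/[K[0,0],K[1,1]]; s=d.copy()
    for _ in range(20): s=d/(1+k*(s**2).sum(1,keepdims=True))
    return t,np.c_[s,np.ones(len(s))]@r.T
def at_depth(n,uv,z): t,d=rays(n,uv); return t+d*np.atleast_1d(z)[:,None]
def at_height(n,uv,h): t,d=rays(n,uv); return t+d*((h-t[2])/d[:,2])[:,None]
def proj(n,P):
    K,k,t,r=cam(n); p=(np.atleast_2d(P)-t)@r; s=p[:,:2]/p[:,2:]
    s=s*(1+k*(s**2).sum(1,keepdims=True)); return s*[K[0,0],K[1,1]]+[K[0,2],K[1,2]]
def save(n,f,im): cv2.imwrite('pics/'+f,im[:,:,::-1])
E
python3 - <<'E'
from h import *
print(manip.get_state())
ims=[]
for n in('side','top'):
    im,d=optics.grab_frame(n); save(n,n+'0.png',im); np.save(n+'0.npy',d)
    print(n,optics.calibration(n))
    for o in('pin','mug_b','mug_a','dripper','swing_handle','station','kitchen_timer','coffee_jar','hole_park','hole_left'):
        try:
            for x in optics.regions_of(o,n)[:3]:
                m=x['pixels']&(d>0); P=at_depth(n,np.argwhere(m)[:,::-1],d[m]) if m.any() else np.zeros((1,3))
                print(n,o,round(x['score'],2),x['extent'],np.median(P,0).round(3),np.percentile(P,3,axis=0).round(3),np.percentile(P,97,axis=0).round(3))
        except Exception as e: print(o,e)
E
```

```text
{'time': 0.0, 'q': array([ 1.14306197,  0.38423174,  0.01634134,  1.3711654 , -0.00630351,
        1.38820413, -0.04649021]), 'qd': array([ 0.00095175,  0.00017211, -0.00046694,  0.00082875,  0.00066685,
       -0.00128045, -0.00077606]), 'effort': array([ 1.05263367e-03, -6.27584696e+01,  8.44763685e-01, -3.71812356e+01,
        1.65823853e-02,  1.43649738e-02, -4.97114286e-06]), 'eef_pos': array([ 0.22286692, -0.58336836,  0.23027752]), 'ee_rot': array([-9.61880978e-04,  9.83398249e-01,  1.81457776e-01, -1.87608019e-04]), 'contact_force': array([-0.74865598, -0.18402745,  0.49957512]), 'torque': array([-0.00384216, -0.01560445, -0.02491067]), 'grasp_force': 0.0, 'width': 1.00112582018175}
side {'mtx': array([[519.57833671,   0.        , 283.53706232],
       [  0.        , 519.57833671, 213.7338093 ],
       [  0.        ,   0.        ,   1.        ]]), 'k1': -0.1945333568580955, 'xyz': array([ 0.34152047, -1.20901224,  0.84523073]), 'rotation': array([-0.51905478,  0.85056117, -0.06689293,  0.05150886])}
side mug_b 0.93 [267.9, 255.3, 38.4, 45.6] [ 0.565 -0.114  0.081] [ 0.515 -0.
[... 2399 characters left out ...]
] [ 0.611 -0.051  0.112]
top dripper 0.83 [293.8, 145.8, 50.0, 34.6] [ 0.622 -0.14   0.17 ] [ 0.588 -0.187  0.014] [ 0.661 -0.084  0.198]
top swing_handle 0.77 [303.4, 147.2, 40.6, 34.8] [ 0.621 -0.14   0.17 ] [ 0.588 -0.184  0.01 ] [ 0.661 -0.088  0.198]
top station 0.87 [218.9, 98.6, 121.9, 151.9] [ 0.649 -0.001  0.336] [ 0.476 -0.148  0.01 ] [0.753 0.113 0.443]
top coffee_jar 0.66 [190.6, 225.5, 18.9, 21.9] [0.594 0.291 0.098] [0.577 0.268 0.009] [0.624 0.317 0.103]
top hole_park 0.88 [217.7, 101.8, 130.7, 148.6] [ 0.648 -0.001  0.336] [ 0.475 -0.154  0.009] [0.752 0.113 0.443]
top hole_left 0.68 [220.8, 97.8, 124.8, 153.5] [ 0.649 -0.001  0.336] [ 0.477 -0.147  0.01 ] [0.75  0.113 0.443]
```

Run:
```python
import cv2,numpy as np
a=cv2.imread('pics/side0.png')[105:325,190:390]; b=cv2.imread('pics/top0.png')[90:260,160:360]
a=cv2.resize(a,None,fx=2.0,fy=2.0,interpolation=3);a=cv2.resize(a,(400,440)); b=cv2.resize(b,(400,340))
c=np.zeros((440,800,3),'u1');c[:,:400]=a;c[:340,400:]=b
cv2.imwrite('pics/c1.png',c)
```

```text
(no output)
```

View pics/c1.png

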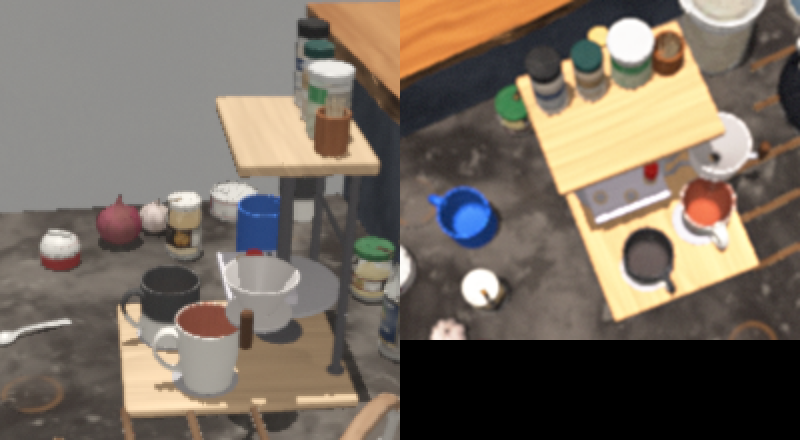

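```bash
cat > fit.py <<'E'
from h import *
from scipy.optimize import minimize
d=np.load('top0.npy'); im=cv2.imread('pics/top0.png')
uv=np.argwhere(d>0)[:,::-1]; P=at_depth('top',uv,d[d>0])
ds=np.load('side0.npy'); uvs=np.argwhere(ds>0)[:,::-1]; PS=at_depth('side',uvs,ds[ds>0])
reg=lambda P,a,b:P[(abs(P[:,2]-a)<b)&(P[:,0]>.4)&(P[:,0]<.95)&(P[:,1]>-.3)&(P[:,1]<.25)]
for nm,Q in(('top',P),('side',PS)):
  for h,cx,cy,sz in((.338,-.0025,-.012,(.175,.236)),(.014,-.075,-.041,(.31,.262))):
    q=reg(Q,h,.006)
    # rectangle fit: maximize inside count minus area outside -> robust via mask component
    G=np.zeros((700,700),'u1'); ij=((q[:,:2]-[.35,-.35])*1000).astype(int); ij=ij[((ij>=0)&(ij<700)).all(1)]; G[ij[:,1],ij[:,0]]=255
    G=cv2.morphologyEx(G,cv2.MORPH_CLOSE,np.ones((9,9))); G=cv2.morphologyEx(G,cv2.MORPH_OPEN,np.ones((11,11)))
    n,L,S,C=cv2.connectedComponentsWithStats(G)
    if n<2: continue
    k=1+S[1:,4].argmax(); pts=np.argwhere(L==k)[:,::-1].astype('f4')
    print(nm,h,len(q),q[:,2].mean().round(4) if len(q) else '', [np.round(x,1) for x in cv2.minAreaRect(pts)], (cv2.boxPoints(cv2.minAreaRect(pts))/1000+[.35,-.35]).round(3).tolist())
E
python3 fit.py
```

```text
top 0.338 4011 0.3374 [array([341.8, 356.1]), array([231.8, 172.6]), np.float64(86.0)] [[0.598, -0.103], [0.77, -0.116], [0.786, 0.116], [0.614, 0.128]]
top 0.014 3192 0.0135 [array([226.5, 331.4]), array([270.6, 229.5]), np.float64(85.2)] [[0.451, -0.144], [0.68, -0.163], [0.702, 0.107], [0.473, 0.126]]
side 0.338 2107 0.3393 [array([342.5, 348.5]), array([233.4, 172.5]), np.float64(85.6)] [[0.598, -0.111], [0.77, -0.124], [0.787, 0.108], [0.616, 0.122]]
side 0.014 4165 0.0143 [array([265.1, 299.8]), array([216.6, 314. ]), np.float64(86.7)] [[0.452, -0.149], [0.766, -0.167], [0.778, 0.049], [0.465, 0.067]]
```

The white, terracotta-lined mug stands at the right place (top px ~313,192). The look-alikes are the grey mug (~285,221) and the blue one (~191,200). The red pin knob is at ~(286,178). So the target is the middle hole. I'll test the move format for tilting next.

Request:
move_arm([
  [[0,0,-20],[0,5,0],50],
])

```text
invalid input
```

Request:
move_arm([
  [[0,0,-20],0,50],
])

```text
time: 1.2
eef_pos: [0.2225, -0.5825, 0.2485]
ee_rot: [-0.003, 0.983, 0.181, -0.001]
contact_force: [0.1, 0.3, -0.6]
width: 0.855
grasp_force: 0.0
```

Run:
```python
from h import *
w,_=optics.grab_frame('wrist')
a=cv2.imread('pics/side0.png'); b=cv2.imread('pics/top0.png')
f=lambda x:cv2.resize(x,(400,300))
c=np.zeros((600,800,3),'u1');c[:300,:400]=f(a);c[:300,400:]=f(b);c[300:,:400]=f(w[:,:,::-1]);cv2.imwrite('pics/c2.png',c)
print(cam('wrist'),manip.get_state()['q'],Rm(manip.get_state()['ee_rot']))
```

```text
(array([[299.00839124,   0.        , 279.0714952 ],
       [  0.        , 299.00839124, 209.65267011],
       [  0.        ,   0.        ,   1.        ]]), -0.05316556063282751, array([ 0.28457086, -0.55916248,  0.39716445]), array([[ 0.35588868, -0.90194965, -0.24460188],
       [-0.93452751, -0.34313048, -0.0944447 ],
       [ 0.00125401,  0.26219899, -0.96501302]])) [ 1.14226352  0.37466682  0.01766803  1.33195132 -0.00662764  1.43320622
 -0.04630351] [[ 9.34163113e-01  3.56845348e-01  8.21860005e-04]
 [ 3.56846246e-01 -9.34161707e-01 -1.63181659e-03]
 [ 1.85443988e-04  1.81766052e-03 -9.99998331e-01]]
```

View pics/c2.png

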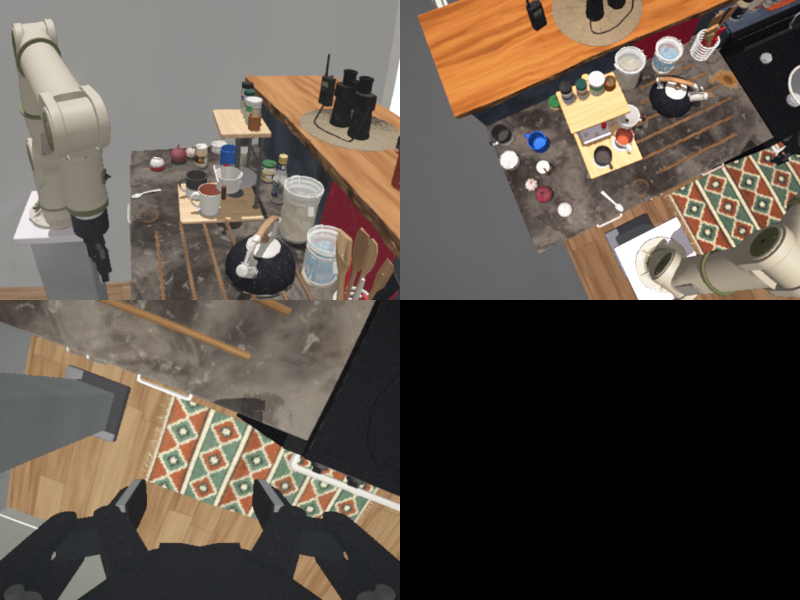

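Request:
move_arm([
  [[0,0,-50],0,50],
  [[0,0,-50],0,50],
  [[0,0,-50],0,50],
  [[0,0,-50],0,50],
  [[0,0,-50],0,50],
  [[0,0,-50],0,50],
])

```text
time: 1.85
eef_pos: [0.2222, -0.5757, 0.5306]
ee_rot: [0.017, 0.983, 0.184, 0.004]
contact_force: [0.3, -0.0, -1.5]
width: 0.583
grasp_force: 0.0
```

Run:
```python
from h import *
s=manip.get_state();print(s['q'].round(3),s['eef_pos'].round(3),Rm(s['ee_rot']).round(3),s['time'])
```

```text
[ 1.055e+00  4.650e-01  2.270e-01  5.920e-01 -1.180e-01  2.056e+00
 -2.000e-03] [ 0.222 -0.576  0.531] [[ 0.932  0.361  0.014]
 [ 0.362 -0.932 -0.033]
 [ 0.002  0.036 -0.999]] 1.85
```

Request:
move_arm([
  [[0,0,-50],0,50],
  [[0,0,-50],0,50],
  [[0,0,-50],0,50],
  [[0,0,-50],0,50],
])

```text
time: 2.25
eef_pos: [0.1992, -0.5218, 0.6164]
ee_rot: [0.085, 0.98, 0.181, 0.016]
contact_force: [0.3, -0.8, 0.1]
width: 0.584
grasp_force: 0.0
```

```bash
cat > st.py <<'E'
from h import *
s=manip.get_state();r=Rm(s['ee_rot']);print(s['q'].round(3),s['eef_pos'].round(3),'z',r[:,2].round(3),'y',r[:,1].round(3),'x',r[:,0].round(3),s['contact_force'].round(1),s['width'].round(2),s['grasp_force'],s['time'].__round__(2))
E
python3 st.py
```

```text
Traceback (most recent call last):
  File "st.py", line 2, in <module>
    s=manip.get_state();r=Rm(s['ee_rot']);print(s['q'].round(3),s['eef_pos'].round(3),'z',r[:,2].round(3),'y',r[:,1].round(3),'x',r[:,0].round(3),s['contact_force'].round(1),s['width'].round(2),s['grasp_force'],s['time'].__round__(2))
                                                                                                                                                                              ^^^^^^^^^^^^^^^^
AttributeError: 'float' object has no attribute 'round'
```

Request:
move_arm([
  [[0,0,50],0,50],
  [[0,0,50],0,50],
  [[0,0,0],0,50],
])

```text
time: 2.55
eef_pos: [0.2043, -0.5344, 0.5031]
ee_rot: [0.07, 0.981, 0.181, 0.013]
contact_force: [1.2, -1.0, -2.9]
width: 0.58
grasp_force: 0.0
```

```bash
sed -i "s/s\['width'\].round(2)/round(s['width'],3)/; s/s\['time'\].__round__(2)/round(s['time'],2)/" st.py
python3 st.py
```

```text
[ 0.921  0.191  0.293  1.036 -0.055  1.78  -0.016] [ 0.204 -0.534  0.503] z [ 0.05  -0.133 -0.99 ] y [ 0.353 -0.925  0.142] x [ 0.934  0.357 -0.   ] [ 1.2 -1.  -2.9] 0.58 0.0 2.55
```

```bash
cat > plan.py <<'E'
from h import *
import json
def plan(way,turn=0,op=50,step=.045,r=None,p=None):
    """world waypoints -> rows; turn (deg, tool z) spread over all rows"""
    s=manip.get_state(); r=Rm(s['ee_rot']) if r is None else r; p=s['eef_pos'] if p is None else p
    segs=[];
    for w in way:
        w=np.array(w,float); n=max(1,int(np.ceil(np.linalg.norm(w-p)/step-1e-6))); segs+=[(w-p)/n]*n; p=w
    out=[]; t=round(turn/len(segs),1); 
    for d in segs:
        out.append([[round(float(v)*1000,1) for v in r.T@d],t,op]); r=r@R.from_euler('z',t,degrees=True).as_matrix()
    print(len(out),json.dumps(out)); return r
E
python3 - <<'E'
from plan import *
plan([[.43,-.33,.53],[.53,-.05,.54],[.53,.09,.54]],turn=25)
E
```

```text
18 [[[40.5, -15.1, -6.1], 1.4, 50], [[40.2, -16.1, -6.1], 1.4, 50], [[39.8, -17.0, -6.1], 1.4, 50], [[39.3, -18.0, -6.1], 1.4, 50], [[38.9, -19.0, -6.1], 1.4, 50], [[38.4, -19.9, -6.1], 1.4, 50], [[37.9, -20.8, -6.1], 1.4, 50], [[21.8, -36.0, -6.0], 1.4, 50], [[20.9, -36.5, -6.0], 1.4, 50], [[20.0, -37.0, -6.0], 1.4, 50], [[19.1, -37.5, -6.0], 1.4, 50], [[18.2, -37.9, -6.0], 1.4, 50], [[17.3, -38.4, -6.0], 1.4, 50], [[16.3, -38.8, -6.0], 1.4, 50], [[0.9, -34.7, -4.7], 1.4, 50], [[0.1, -34.7, -4.7], 1.4, 50], [[-0.8, -34.7, -4.7], 1.4, 50], [[-1.6, -34.6, -4.7], 1.4, 50]]
```

Request:
move_arm([
  [[40,-15,-6],1.4,50],
  [[40,-16,-6],1.4,50],
  [[40,-17,-6],1.4,50],
  [[39,-18,-6],1.4,50],
  [[39,-19,-6],1.4,50],
  [[38,-20,-6],1.4,50],
  [[38,-21,-6],1.4,50],
  [[22,-36,-6],1.4,50],
  [[21,-36,-6],1.4,50],
  [[20,-37,-6],1.4,50],
  [[19,-37,-6],1.4,50],
  [[18,-38,-6],1.4,50],
  [[17,-38,-6],1.4,50],
  [[16,-39,-6],1.4,50],
  [[1,-35,-5],1.4,50],
  [[0,-35,-5],1.4,50],
  [[-1,-35,-5],1.4,50],
  [[-2,-35,-5],1.4,50],
  [[0,0,0],0,50],
])

```text
time: 4.45
eef_pos: [0.529, 0.0927, 0.5457]
ee_rot: [0.075, 0.996, -0.035, 0.035]
contact_force: [0.2, -0.1, -1.0]
width: 0.587
grasp_force: 0.0
```

```bash
python3 st.py
```

```text
[-0.19   0.262 -0.236  0.844  0.254  2.032 -1.944] [0.529 0.093 0.546] z [ 0.065 -0.152 -0.986] y [-0.075 -0.986  0.147] x [ 0.995 -0.064  0.075] [ 0.2 -0.1 -1. ] 0.587 0.0 4.45
```

Request:
move_arm([
  [[4,7,-49],0,50],
  [[4,7,-49],0,50],
  [[4,7,-49],0,50],
  [[4,7,-49],0,50],
  [[4,7,-49],0,50],
])

```text
time: 4.95
eef_pos: [0.5293, 0.0729, 0.5791]
ee_rot: [0.076, 0.995, -0.037, 0.047]
contact_force: [1.3, 1.5, -2.1]
width: 0.588
grasp_force: 0.0
```

```bash
python3 st.py
```

```text
[-0.795  0.311  0.822  0.781 -0.079  2.056 -1.693] [0.529 0.073 0.579] z [ 0.087 -0.155 -0.984] y [-0.081 -0.986  0.148] x [ 0.993 -0.067  0.099] [ 1.3  1.5 -2.1] 0.588 0.0 4.95
```

Request:
move_arm([
  [[4,7,-49],0,50],
  [[4,7,-49],0,50],
  [[4,7,-49],0,50],
  [[4,7,-49],0,50],
  [[4,7,-49],0,50],
])

```text
time: 5.45
eef_pos: [0.4848, 0.0532, 0.6814]
ee_rot: [0.072, 0.986, -0.029, 0.149]
contact_force: [0.9, 0.1, -0.5]
width: 0.586
grasp_force: 0.0
```

```bash
python3 st.py
```

```text
[-1.206  0.238  1.366  0.717 -0.132  2.056 -1.594] [0.485 0.053 0.681] z [ 0.289 -0.15  -0.945] y [-0.079 -0.988  0.133] x [ 0.954 -0.037  0.298] [ 0.9  0.1 -0.5] 0.586 0.0 5.45
```

Request:
move_arm([
  [[14,-14,-45],0,50],
  [[14,-14,-45],0,50],
  [[14,-14,-45],0,50],
  [[14,-14,-45],0,50],
])

```text
time: 5.85
eef_pos: [0.444, 0.1551, 0.7893]
ee_rot: [0.056, 0.957, 0.016, 0.283]
contact_force: [0.4, -1.0, -0.0]
width: 0.591
grasp_force: 0.0
```

```bash
python3 st.py
```

```text
[-1.506  0.253  1.552  0.492 -0.155  2.056 -1.682] [0.444 0.155 0.789] z [ 0.543 -0.099 -0.834] y [-0.002 -0.993  0.117] x [0.84  0.062 0.539] [ 0.4 -1.  -0. ] 0.591 0.0 5.85
```

Request:
move_arm([
  [[25,-20,-37],0,50],
  [[0,0,0],0,50],
])

```text
time: 6.05
eef_pos: [0.4443, 0.174, 0.7997]
ee_rot: [0.052, 0.953, 0.018, 0.298]
contact_force: [0.1, 0.4, -0.8]
width: 0.583
grasp_force: 0.0
```

```bash
python3 st.py
```

```text
[-1.457  0.243  1.389  0.442 -0.076  2.056 -1.736] [0.444 0.174 0.8  ] z [ 0.57  -0.088 -0.817] y [ 0.004 -0.994  0.11 ] x [0.822 0.066 0.566] [ 0.1  0.4 -0.8] 0.583 0.0 6.05
```

Run:
```python
from plan import *
r=plan([[.46,0.0,.55],[.51,-.0,.36]],turn=-169,step=.0255)
print(r.round(3))
```

```text
20 [[[-11.7, 12.1, 19.0], -8.4, 50], [[-13.3, 10.3, 19.0], -8.4, 50], [[-14.7, 8.2, 19.0], -8.4, 50], [[-15.7, 6.0, 19.0], -8.4, 50], [[-16.4, 3.6, 19.0], -8.4, 50], [[-16.8, 1.2, 19.0], -8.4, 50], [[-16.8, -1.3, 19.0], -8.4, 50], [[-16.4, -3.7, 19.0], -8.4, 50], [[-15.7, -6.0, 19.0], -8.4, 50], [[-14.6, -8.3, 19.0], -8.4, 50], [[-13.3, -10.3, 19.0], -8.4, 50], [[-11.6, -12.1, 19.0], -8.4, 50], [[4.1, -7.7, 23.0], -8.4, 50], [[5.2, -7.0, 23.0], -8.4, 50], [[6.1, -6.2, 23.0], -8.4, 50], [[7.0, -5.2, 23.0], -8.4, 50], [[7.7, -4.1, 23.0], -8.4, 50], [[8.2, -3.0, 23.0], -8.4, 50], [[8.5, -1.7, 23.0], -8.4, 50], [[8.7, -0.5, 23.0], -8.4, 50]]
[[-0.805  0.167  0.57 ]
 [ 0.142  0.986 -0.088]
 [-0.576  0.01  -0.817]]
```

Request:
move_arm([
  [[-12,12,19],-8.4,50],
  [[-13,10,19],-8.4,50],
  [[-15,8,19],-8.4,50],
  [[-16,6,19],-8.4,50],
  [[-16,4,19],-8.4,50],
  [[-17,1,19],-8.4,50],
  [[-17,-1,19],-8.4,50],
  [[-16,-4,19],-8.4,50],
  [[-16,-6,19],-8.4,50],
  [[-15,-8,19],-8.4,50],
  [[-13,-10,19],-8.4,50],
  [[-12,-12,19],-8.4,50],
  [[4,-8,23],-8.4,50],
  [[5,-7,23],-8.4,50],
  [[6,-6,23],-8.4,50],
  [[7,-5,23],-8.4,50],
  [[8,-4,23],-8.4,50],
  [[8,-3,23],-8.4,50],
  [[8,-2,23],-8.4,50],
  [[9,0,23],-8.5,50],
])

```text
time: 8.05
eef_pos: [0.4811, 0.2045, 0.472]
ee_rot: [0.252, 0.352, 0.899, 0.071]
contact_force: [0.3, 0.2, 0.3]
width: 0.581
grasp_force: 0.0
```

```bash
python3 st.py
python3 - <<'E'
from h import *
im,d=optics.grab_frame('wrist'); save('w','w1.png',im); np.save('w1.npy',d); np.savez('w1cam.npz',*cam('wrist'))
E
```

```text
[-1.328 -0.239  0.467  1.59   0.536  1.448 -0.012] [0.481 0.205 0.472] z [ 0.503 -0.05  -0.863] y [0.597 0.742 0.305] x [-0.625  0.668 -0.403] [0.3 0.2 0.3] 0.581 0.0 8.05
```

View pics/w1.png

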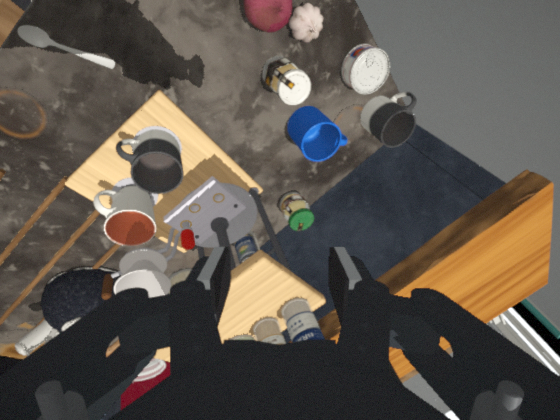

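Run:
```python
from h import *
im,d=optics.grab_frame('wrist'); save('w','w2.png',im); np.save('w2.npy',d)
c=im[150:270,120:290]; cv2.imwrite('pics/w2c.png',cv2.resize(c,(765,540),interpolation=cv2.INTER_CUBIC)[:,:,::-1])
uv=np.argwhere(d>0)[:,::-1]; P=at_depth('wrist',uv,d[d>0])
np.save('w2P.npy',P); np.save('w2uv.npy',uv)
for h,cx,cy in((.112,-.0375,0),(.338,-.0025,-.012),(.014,0,0)):
    m=(abs(P[:,2]-h)<.005)&(P[:,0]>.4)&(P[:,0]<.85)&(abs(P[:,1])<.25); q=P[m]
    G=np.zeros((600,600),'u1'); ij=((q[:,:2]-[.35,-.3])*1000).astype(int); G[ij[:,1],ij[:,0]]=255
    G=cv2.morphologyEx(G,cv2.MORPH_CLOSE,np.ones((9,9))); G=cv2.morphologyEx(G,cv2.MORPH_OPEN,np.ones((9,9)))
    n,L,S,C=cv2.connectedComponentsWithStats(G); k=1+S[1:,4].argmax(); r=cv2.minAreaRect(np.argwhere(L==k)[:,::-1].astype('f4'))
    print(h,q[:,2].mean(),r[1:],(np.array(r[0])/1000+[.35,-.3]),(cv2.boxPoints(r)/1000+[.35,-.3]).round(3).tolist())
for o in('pin','mug_b','outlet','hinge','hole_right'):
    for x in optics.regions_of(o,'wrist')[:2]:
        m=x['pixels']&(d>0);q=at_depth('wrist',np.argwhere(m)[:,::-1],d[m]);print(o,round(x['score'],2),x['extent'],np.median(q,0).round(3))
im=im.astype(int);m=(im[:,:,0]>120)&(im[:,:,1]<60)&(im[:,:,2]<60); m[:200]=0;m[270:]=0;m[:,:170]=0;m[:,205:]=0
q=at_depth('wrist',np.argwhere(m)[:,::-1],d[m]);print('red',m.sum(),np.median(q,0),q.min(0),q.max(0))
```

```text
0.112 0.1125435776491232 ((128.04766845703125, 97.17915344238281), 85.30131530761719) [0.65753366 0.01882605] [[0.604, -0.041], [0.701, -0.049], [0.711, 0.079], [0.614, 0.087]]
0.338 0.3392251274325626 ((148.65855407714844, 173.9324951171875), 84.2894058227539) [0.69233664 0.04636633] [[0.598, -0.019], [0.771, -0.036], [0.786, 0.112], [0.613, 0.129]]
0.014 0.014626661611069347 ((315.2406921386719, 304.6938781738281), 85.2363510131836) [ 0.60777936 -0.04314825] [[0.443, -0.188], [0.747, -0.213], [0.773, 0.101], [0.469, 0.127]]
pin 0.58 [179.8, 222.8, 15.1, 28.8] [ 0.637 -0.017  0.162]
mug_b 0.85 [94.9, 186.2, 60.1, 63.1] [ 0.567 -0.087  0.083]
mug_b 0.73 [291.7, 107.2, 55.8, 56.1] [0.751 0.277 0.062]
outlet 0.78 [101.0, 225.6, 77.5, 74.6] [ 0.623 -0.123  0.16 ]
hinge 0.91 [68.1, 88.6, 256.4, 274.7] [0.645 0.046 0.116]
hole_right 0.89 [65.0, 91.0, 261.2, 267.7] [0.645 0.046 0.116]
red 220 [ 0.63929047 -0.01365415  0.16822319] [ 0.63199669 -0.02668888  0.14411022] [ 0.6547175  -0.00634891  0.17551141]
```

View pics/w2c.png

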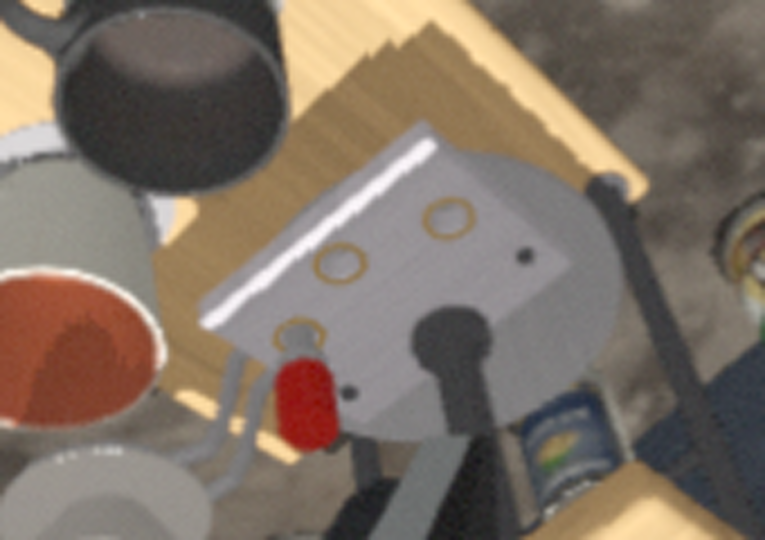

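```bash
python3 - <<'E'
from h import *
uv=np.array([[299,337],[340,263],[448,218],[452,330]])/4.5+[120,150]
H=at_height('wrist',uv,.112); O=H[:3,:2].mean(0)
print(H.round(4))
d=np.load('w2.npy')
for h in H[:3]: print(np.linalg.norm(h[:2]-[.695,.0155]), np.degrees(np.arctan2(*(h[:2]-[.695,.0155])[::-1])))
from scipy.optimize import least_squares
print(least_squares(lambda o:np.linalg.norm(H[:3,:2]-o,axis=1)-.065,[.695,.015]).x)
E
python3 st.py
```

```text
[[ 0.649  -0.0215  0.112 ]
 [ 0.6364  0.0195  0.112 ]
 [ 0.6565  0.0639  0.112 ]
 [ 0.701   0.0198  0.112 ]]
0.05905708988356866 -141.2208784931638
0.0586952983832452 176.11283672953402
0.061868564592554846 128.463558176484
[0.70139318 0.01692415]
[-1.329 -0.24   0.462  1.589  0.538  1.448 -0.021] [0.48  0.207 0.473] z [ 0.506 -0.048 -0.861] y [0.598 0.739 0.31 ] x [-0.622  0.672 -0.402] [-0.4  0.3 -0.1] 0.586 0.0 8.4
```

Run:
```python
from h import *
uv=np.array([[425,125],[437,140],[200,305],[208,322],[570,262],[526,256],[348,393]])/4.5+[119.6,149.6]
print(at_height('wrist',uv,.112).round(4))
d=np.load('w2.npy');u=np.rint(uv).astype(int);print(at_depth('wrist',uv,d[u[:,1],u[:,0]]).round(4))
uv=np.array([[340,263],[448,218],[385,300]])/4.5+[119.6,149.6];u=np.rint(uv).astype(int);print(at_depth('wrist',uv,d[u[:,1],u[:,0]]).round(4))
# pin knob top: project
print(proj('wrist',[[.64,-.019,.170],[.64,-.019,.137]]), (np.array([[305,358],[312,445]])/4.5+[119.6,149.6]))
```

```text
[[ 0.6164  0.0917  0.112 ]
 [ 0.625   0.0896  0.112 ]
 [ 0.6039 -0.0305  0.112 ]
 [ 0.6121 -0.0359  0.112 ]
 [ 0.7154  0.0796  0.112 ]
 [ 0.6968  0.07    0.112 ]
 [ 0.6867 -0.0345  0.112 ]]
[[ 0.6196  0.0896  0.1061]
 [ 0.6252  0.0894  0.1115]
 [ 0.6529 -0.0902  0.0177]
 [ 0.6105 -0.034   0.115 ]
 [ 0.7112  0.0818  0.1176]
 [ 0.6909  0.0734  0.1202]
 [ 0.6819 -0.0301  0.1188]]
[[0.6372 0.018  0.1086]
 [0.6581 0.0622 0.1075]
 [0.6601 0.0187 0.1176]]
[[186.1529935  242.9943721 ]
 [184.64978596 230.69537033]] [[187.37777778 229.15555556]
 [188.93333333 248.48888889]]
```

Run:
```python
from plan import *
r=plan([[.56,.0,.6]],turn=-37.8,step=.0285)
print(r.round(3),[ (r.T@[0,0,.045]*1000).round(),(r.T@[0.01,0,.045]*1000).round()])
```

```text
9 [[[-26.6, -7.3, -6.5], -4.2, 50], [[-26.0, -9.2, -6.5], -4.2, 50], [[-25.3, -11.1, -6.5], -4.2, 50], [[-24.4, -12.9, -6.5], -4.2, 50], [[-23.4, -14.7, -6.5], -4.2, 50], [[-22.2, -16.4, -6.5], -4.2, 50], [[-21.0, -17.9, -6.5], -4.2, 50], [[-19.6, -19.4, -6.5], -4.2, 50], [[-18.1, -20.8, -6.5], -4.2, 50]]
[[-0.858  0.091  0.506]
 [ 0.078  0.996 -0.048]
 [-0.508 -0.001 -0.861]] [array([-23.,  -0., -39.]), array([-31.,   1., -34.])]
```

Request:
move_arm([
  [[-27,-7,-6],-4.2,50],
  [[-26,-9,-6],-4.2,50],
  [[-25,-11,-6],-4.2,50],
  [[-24,-13,-7],-4.2,50],
  [[-23,-15,-7],-4.2,50],
  [[-22,-16,-7],-4.2,50],
  [[-21,-18,-7],-4.2,50],
  [[-20,-19,-7],-4.2,50],
  [[-18,-21,-7],-4.2,50],
  [[-25,0,-38],0,50],
  [[-25,0,-38],0,50],
])

```text
time: 9.5
eef_pos: [0.5626, -0.0007, 0.6933]
ee_rot: [0.264, 0.043, 0.964, -0.013]
contact_force: [2.1, -4.9, 0.5]
width: 0.588
grasp_force: 0.0
```

```bash
python3 st.py
```

```text
[-1.074  0.048  1.054  0.852  0.022  1.735  1.459] [ 0.563 -0.001  0.693] z [ 0.507 -0.047 -0.861] y [ 0.09   0.996 -0.002] x [-0.857  0.076 -0.509] [ 2.1 -4.9  0.5] 0.588 0.0 9.5
```

Request:
move_arm([
  [[-23,0,-39],0,50],
  [[-23,0,-39],0,50],
  [[-23,0,-39],0,50],
  [[-23,0,-39],0,50],
])

```text
time: 9.9
eef_pos: [0.5645, 0.0122, 0.7727]
ee_rot: [0.277, 0.049, 0.96, -0.018]
contact_force: [0.3, 2.2, -0.7]
width: 0.581
grasp_force: 0.0
```

```bash
python3 st.py
```

```text
[-0.429  0.286  0.69   0.332 -0.242  2.003  1.489] [0.565 0.012 0.773] z [ 0.529 -0.062 -0.846] y [ 0.105  0.994 -0.007] x [-0.842  0.085 -0.533] [ 0.3  2.2 -0.7] 0.581 0.0 9.9
```

Request:
move_arm([
  [[-24,3,-38],0,50],
  [[-24,3,-38],0,50],
  [[0,0,0],0,50],
])

```text
time: 10.2
eef_pos: [0.5522, 0.017, 0.8055]
ee_rot: [0.304, 0.046, 0.951, -0.015]
contact_force: [-0.6, -0.3, -0.2]
width: 0.59
grasp_force: 0.0
```

```bash
python3 st.py
```

```text
[-0.339  0.316  0.654  0.182 -0.303  2.056  1.472] [0.552 0.017 0.805] z [ 0.577 -0.056 -0.815] y [0.096 0.995 0.   ] x [-0.811  0.079 -0.58 ] [-0.6 -0.3 -0.2] 0.59 0.0 10.2
```

Request:
move_arm([
  [[-24,0,-38],0,50],
  [[-24,0,-38],0,50],
  [[0,0,0],0,50],
])

```text
time: 10.5
eef_pos: [0.524, 0.0125, 0.8361]
ee_rot: [0.333, 0.048, 0.942, -0.017]
contact_force: [0.4, -0.3, -0.4]
width: 0.588
grasp_force: 0.0
```

```bash
python3 st.py
python3 - <<'E'
from plan import *
plan([[.54,0.0,.5],[.555,-.015,.29]],step=.042)
E
```

```text
[-0.441  0.282  0.995  0.182 -0.518  2.055  1.502] [0.524 0.013 0.836] z [ 0.625 -0.064 -0.778] y [0.102 0.995 0.   ] x [-0.774  0.08  -0.628] [ 0.4 -0.3 -0.4] 0.588 0.0 10.5
15 [[[22.0, -1.2, 30.2], 0.0, 50], [[22.0, -1.2, 30.2], 0.0, 50], [[22.0, -1.2, 30.2], 0.0, 50], [[22.0, -1.2, 30.2], 0.0, 50], [[22.0, -1.2, 30.2], 0.0, 50], [[22.0, -1.2, 30.2], 0.0, 50], [[22.0, -1.2, 30.2], 0.0, 50], [[22.0, -1.2, 30.2], 0.0, 50], [[22.0, -1.2, 30.2], 0.0, 50], [[19.9, -2.2, 28.9], 0.0, 50], [[19.9, -2.2, 28.9], 0.0, 50], [[19.9, -2.2, 28.9], 0.0, 50], [[19.9, -2.2, 28.9], 0.0, 50], [[19.9, -2.2, 28.9], 0.0, 50], [[19.9, -2.2, 28.9], 0.0, 50]]
```

Request:
move_arm([
  [[22,-1,30],0,50],
  [[22,-1,30],0,50],
  [[22,-1,30],0,50],
  [[22,-1,30],0,50],
  [[22,-1,30],0,50],
  [[22,-1,30],0,50],
  [[22,-1,30],0,50],
  [[22,-1,30],0,50],
  [[22,-1,30],0,50],
  [[20,-2,29],0,50],
  [[20,-2,29],0,50],
  [[20,-2,29],0,50],
  [[20,-2,29],0,50],
  [[10,-1,14],0,50],
  [[0,0,0],0,50],
])

```text
time: 12.0
eef_pos: [0.5095, 0.0134, 0.6452]
ee_rot: [0.335, 0.079, 0.939, 0.007]
contact_force: [0.4, -0.2, 0.2]
width: 0.581
grasp_force: 0.0
```

```bash
python3 st.py
python3 - <<'E'
from h import *
im,d=optics.grab_frame('wrist'); save('w','w3.png',im); np.save('w3.npy',d)
E
```

```text
[ 0.025 -0.252 -0.151  1.297  0.088  1.422  1.285] [0.51  0.013 0.645] z [ 0.63  -0.041 -0.776] y [0.145 0.987 0.066] x [-0.763  0.153 -0.628] [ 0.4 -0.2  0.2] 0.581 0.0 12.0
```

View pics/w3.png

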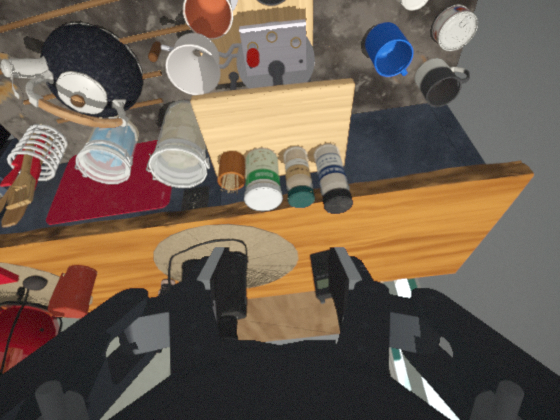

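```bash
cat > kin.py <<'E'
from h import *
import itertools
from scipy.optimize import least_squares
D=[([1.143,.384,.016,1.371,-.006,1.388,-.046],[.223,-.583,.230],[0,0,-1]),
([1.055,.465,.227,.592,-.118,2.056,-.002],[.222,-.576,.531],[.014,-.033,-.999]),
([.921,.191,.293,1.036,-.055,1.78,-.016],[.204,-.534,.503],[.05,-.133,-.99]),
([-.19,.262,-.236,.844,.254,2.032,-1.944],[.529,.093,.546],[.065,-.152,-.986]),
([-1.206,.238,1.366,.717,-.132,2.056,-1.594],[.485,.053,.681],[.289,-.15,-.945]),
([-1.457,.243,1.389,.442,-.076,2.056,-1.736],[.444,.174,.8],[.57,-.088,-.817]),
([-1.328,-.239,.467,1.59,.536,1.448,-.012],[.481,.205,.472],[.503,-.05,-.863]),
([-1.074,.048,1.054,.852,.022,1.735,1.459],[.563,-.001,.693],[.507,-.047,-.861]),
([-.339,.316,.654,.182,-.303,2.056,1.472],[.552,.017,.805],[.577,-.056,-.815]),
([-.441,.282,.995,.182,-.518,2.055,1.502],[.524,.013,.836],[.625,-.064,-.778]),
([.025,-.252,-.151,1.297,.088,1.422,1.285],[.51,.013,.645],[.63,-.041,-.776])]
rot=lambda ax,a:R.from_euler(ax,a).as_matrix()
def fk(q,p,s):
    h,a1,a2,a3,e1,e2,e3,b=p; T=np.eye(3); P=np.array([0,0,h])
    T=rot('z',-q[0])@rot('y',q[1])@rot('z',s[0]*q[2]); P=rot('z',-q[0])@np.array([b,0,h])+T@[e1,0,a1]
    T=T@rot('y',q[3])@rot('z',s[1]*q[4]); P=P+T@[e2,0,a2]
    T=T@rot('y',q[5]); P=P+T@[e3,0,a3]
    return P,T@rot('z',s[2]*q[6])
best=None
if __name__=='__main__':
  for s in itertools.product((1,-1),(1,-1),(1,)):
    def f(p): return np.concatenate([np.r_[fk(q,p,s)[0]-x,.3*(fk(q,p,s)[1][:,2]-z)] for q,x,z in D])
    r=least_squares(f,[.36,.42,.4,.3,0,0,0,0]); print(s,r.cost,abs(r.fun).max(),r.x.round(4))
E
python3 kin.py
```

```text
(1, 1, 1) 0.6391286148845337 0.38009303696912045 [-0.0094  0.2742  0.2964  0.0197 -0.4328 -0.1599 -0.1492  0.4427]
(1, -1, 1) 0.6418008411638257 0.3550114742934593 [-0.1085  0.8628  0.5034  0.7837 -0.609  -0.3551  0.0813  0.4487]
(-1, 1, 1) 0.1736428886354137 0.23155036174790444 [ 0.1094  0.2693  0.4491 -0.1532  0.2268  0.1078  0.0577 -0.026 ]
(-1, -1, 1) 0.002747705587073235 0.03394278640027577 [ 0.2631  0.4671  0.4773  0.3766  0.0246  0.0045  0.0242 -0.0224]
```

```bash
cat > ik.py <<'E'
from kin import *
p=[0.2631,0.4671,0.4773,0.3766,0.0246,0.0045,0.0242,-0.0224]; s=(-1,-1,1)
lo=np.array([-2.95,-.25,-1.52,.18,-1.44,.02,-3.01]);hi=np.array([2.95,2.06,1.56,2.33,4.58,2.06,3.01])
rng=np.random.default_rng(0)
for pos,tilt in (([.655,-.02,.14],39),([.655,-.02,.14],36),([.555,-.015,.29],39),([.56,0,.45],39),([.6,0,.6],39),([.51,.01,.645],39)):
    zt=np.array([np.sin(np.radians(tilt)),-.05,-np.cos(np.radians(tilt))]);zt/=np.linalg.norm(zt)
    sols=[]
    for _ in range(12):
        f=lambda q:np.r_[(fk(q,p,s)[0]-pos)*3,(fk(q,p,s)[1][:,2]-zt),.0005*q[2:3],.0005*q[4:5]]
        r=least_squares(f,rng.uniform(np.maximum(lo,-1.),np.minimum(hi,1.6)),bounds=(lo,hi)); sols.append((r.cost,r.x))
    sols.sort(key=lambda a:a[0]); print(pos,tilt,*[(f'{c:.1e}',x[:6].round(2).tolist()) for c,x in sols[:3]])
E
python3 ik.py
```

```text
[0.655, -0.02, 0.14] 39 ('4.8e-09', [-0.07, 0.1, 0.06, 2.08, 0.19, 0.28]) ('4.8e-09', [-0.07, 0.1, 0.06, 2.08, 0.19, 0.28]) ('4.8e-09', [-0.07, 0.1, 0.06, 2.08, 0.19, 0.28])
[0.655, -0.02, 0.14] 36 ('2.6e-09', [-0.05, 0.12, 0.04, 2.03, 0.14, 0.36]) ('2.6e-09', [-0.05, 0.12, 0.04, 2.03, 0.14, 0.36]) ('2.6e-09', [-0.05, 0.12, 0.04, 2.03, 0.14, 0.36])
[0.555, -0.015, 0.29] 39 ('2.5e-04', [-0.02, -0.25, -0.0, 2.07, 0.1, 0.66]) ('2.5e-04', [-0.02, -0.25, -0.0, 2.07, 0.1, 0.66]) ('2.5e-04', [-0.02, -0.25, -0.0, 2.07, 0.1, 0.66])
[0.56, 0, 0.45] 39 ('8.3e-04', [-0.06, -0.25, -0.0, 1.72, 0.11, 1.02]) ('8.3e-04', [-0.06, -0.25, -0.0, 1.72, 0.11, 1.02]) ('8.3e-04', [-0.06, -0.25, -0.0, 1.72, 0.11, 1.02])
[0.6, 0, 0.6] 39 ('8.8e-10', [-0.02, -0.13, -0.02, 1.31, 0.08, 1.29]) ('8.8e-10', [-0.02, -0.13, -0.02, 1.31, 0.08, 1.29]) ('8.8e-10', [-0.02, -0.13, -0.02, 1.31, 0.08, 1.29])
[0.51, 0.01, 0.645] 39 ('1.5e-04', [-0.11, -0.25, -0.0, 1.3, 0.12, 1.44]) ('1.5e-04', [-0.11, -0.25, -0.0, 1.3, 0.12, 1.44]) ('1.5e-04', [-0.11, -0.25, -0.0, 1.3, 0.12, 1.44])
```

Run:
```python
from plan import *
plan([[.60,.0,.58],[.575,0,.42],[.56,-.01,.30]],step=.026,turn=-6)
```

```text
17 [[[-5.9, -1.1, 21.9], -0.4, 50], [[-5.9, -1.2, 21.9], -0.4, 50], [[-5.9, -1.2, 21.9], -0.4, 50], [[-5.9, -1.3, 21.9], -0.4, 50], [[-5.9, -1.3, 21.9], -0.4, 50], [[17.2, -1.4, 15.5], -0.4, 50], [[17.2, -1.3, 15.5], -0.4, 50], [[17.2, -1.2, 15.5], -0.4, 50], [[17.2, -1.1, 15.5], -0.4, 50], [[17.2, -0.9, 15.5], -0.4, 50], [[17.2, -0.8, 15.5], -0.4, 50], [[17.2, -0.7, 15.5], -0.4, 50], [[17.4, -2.6, 16.8], -0.4, 50], [[17.4, -2.4, 16.8], -0.4, 50], [[17.4, -2.3, 16.8], -0.4, 50], [[17.4, -2.2, 16.8], -0.4, 50], [[17.4, -2.1, 16.8], -0.4, 50]]
```

Request:
move_arm([
  [[-6,-1,22],-0.5,50],
  [[-6,-1,22],-0.5,50],
  [[-6,-1,22],-0.5,50],
  [[-6,-1,22],-0.5,50],
  [[-6,-1,22],-0.5,50],
  [[17,-1,15],-0.5,50],
  [[17,-1,15],-0.5,50],
  [[17,-1,15],-0.5,50],
  [[17,-1,15],-0.5,50],
  [[17,-1,15],-0.5,50],
  [[17,-1,15],-0.5,50],
  [[17,-1,16],-0.5,50],
  [[0,0,0],0,50],
])

```text
time: 13.35
eef_pos: [0.5747, 0.0062, 0.4198]
ee_rot: [0.334, 0.024, 0.942, -0.008]
contact_force: [0.4, -0.6, -0.3]
width: 0.586
grasp_force: 0.0
```

```bash
python3 st.py
python3 - <<'E'
from plan import *
plan([[.565,-.01,.29]],step=.025)
E
```

```text
[ 0.024 -0.246 -0.129  1.805  0.089  0.91   1.378] [0.575 0.006 0.42 ] z [ 0.629 -0.032 -0.777] y [0.051 0.999 0.   ] x [-0.776  0.04  -0.63 ] [ 0.4 -0.6 -0.3] 0.586 0.0 13.35
6 [[[14.8, -2.8, 15.9], 0.0, 50], [[14.8, -2.8, 15.9], 0.0, 50], [[14.8, -2.8, 15.9], 0.0, 50], [[14.8, -2.8, 15.9], 0.0, 50], [[14.8, -2.8, 15.9], 0.0, 50], [[14.8, -2.8, 15.9], 0.0, 50]]
```

Request:
move_arm([
  [[15,-3,16],0,50],
  [[15,-3,16],0,50],
  [[15,-3,16],0,50],
  [[15,-3,16],0,50],
  [[15,-3,16],0,50],
  [[14,-3,15],0,50],
  [[0,0,0],0,50],
])

```text
time: 14.05
eef_pos: [0.5656, -0.0117, 0.2912]
ee_rot: [0.334, 0.025, 0.942, -0.008]
contact_force: [-0.3, 0.5, -0.7]
width: 0.585
grasp_force: 0.0
```

```bash
python3 st.py
python3 - <<'E'
from h import *
im,d=optics.grab_frame('wrist'); save('w','w4.png',im); np.save('w4.npy',d); np.savez('w4cam.npz',*cam('wrist'))
E
```

```text
[ 0.067 -0.23  -0.135  2.075  0.083  0.618  1.392] [ 0.566 -0.012  0.291] z [ 0.63  -0.032 -0.776] y [0.052 0.999 0.001] x [-0.775  0.041 -0.63 ] [-0.3  0.5 -0.7] 0.585 0.0 14.05
```

View pics/w4.png

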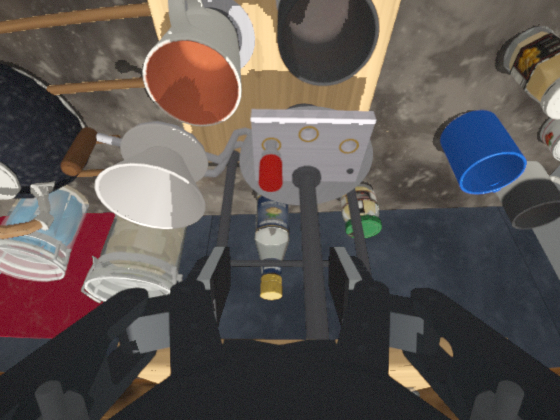

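```bash
cat > meas.py <<'E'
from h import *
import sys
def knob(im,d):
    a=im.astype(int);m=((a[:,:,0]>110)&(a[:,:,1]<60)&(a[:,:,2]<60)).astype('u1')
    n,L,S,C=cv2.connectedComponentsWithStats(m)
    ok=[k for k in range(1,n) if 60<S[k,4]<6000 and 200<C[k][0]<400 and 100<C[k][1]<300]
    k=max(ok,key=lambda k:S[k,4]); return S[k],C[k],L==k
def fitpin(mask,zt,n='wrist'):
    "fit vertical knob cylinder (bottom zt+.041, top zt+.074, r .012) to mask bbox"
    from scipy.optimize import least_squares
    ys,xs=np.nonzero(mask); bb=np.array([xs.min()-.5,xs.max()+.5,ys.min()-.5,ys.max()+.5])
    th=np.linspace(0,2*np.pi,40)
    def f(p):
        P=np.concatenate([np.c_[p[0]+.012*np.cos(th),p[1]+.012*np.sin(th),0*th+zt+h] for h in(.041,.074)]); u=proj(n,P)
        return np.array([u[:,0].min(),u[:,0].max(),u[:,1].min(),u[:,1].max()])-bb
    r=least_squares(f,[.645,-.02]); return r.x,r.fun
E
python3 - <<'E'
from meas import *
im=cv2.imread('pics/w4.png')[:,:,::-1]; d=np.load('w4.npy')
S,C,m=knob(im,d); print(S,C,fitpin(m,.096))
c=im[95:205,225:395]; cv2.imwrite('pics/w4c.png',cv2.resize(c,(765,495),interpolation=cv2.INTER_CUBIC)[:,:,::-1])
# brass rims: hue
h=cv2.cvtColor(np.ascontiguousarray(im[100:170,250:380]),cv2.COLOR_RGB2HSV)
m=((h[:,:,1]>80)&(h[:,:,0]>12)&(h[:,:,0]<32)).astype('u1')
n,L,St,Ce=cv2.connectedComponentsWithStats(m,connectivity=8)
for k in range(1,n):
    if St[k,4]>12:
        ys,xs=np.nonzero(L==k); e=cv2.fitEllipse(np.c_[xs,ys].astype('f4')) if len(xs)>5 else None
        u=np.array([St[k,0]+(St[k,2]-1)/2,St[k,1]+(St[k,3]-1)/2])+[250,100]
        print(St[k],u,at_height('wrist',u,.112).round(4),np.add(e[0],[250,100]),e[1])
d2=np.load('w4.npy');P=at_depth('wrist',np.array([[285,125],[330,130],[300,150],[330,155]]),d2[[125,130,150,155],[285,330,300,330]]);print(P.round(4))
cr=np.array([[251,123],[372,124],[369,181],[255.,195]]);print(at_height('wrist',cr[:2],.112).round(4))
E
```

```text
[259 155  23  37 741] [270.28205128 172.88529015] (array([ 0.6512489 , -0.02366317]), array([-0.56104984,  0.56199883, -1.23622638,  1.50407094]))
[  0   0 122  13 974] [310.5 106. ] [[0.6025 0.0187 0.112 ]] [310.85663605 104.64463949] (10.641899108886719, 112.38610076904297)
[49 26 20 16 85] [308.5 133.5] [[0.6367 0.0176 0.112 ]] [308.2282753  133.63612366] (14.597146987915039, 18.58708953857422)
[12 38 19 12 60] [271.  143.5] [[ 0.6485 -0.0233  0.112 ]] [270.92540169 144.60646439] (13.361612319946289, 17.665544509887695)
[89 39 20 14 79] [348.5 145.5] [[0.6559 0.0625 0.112 ]] [348.54699707 145.73405838] (12.816756248474121, 18.31396484375)
[[ 0.6216 -0.0069  0.1151]
 [ 0.6319  0.0399  0.1134]
 [ 0.6577  0.0085  0.1144]
 [ 0.6673  0.0427  0.1142]]
[[ 0.6196 -0.0417  0.112 ]
 [ 0.6272  0.0831  0.112 ]]
```

View pics/w4c.png

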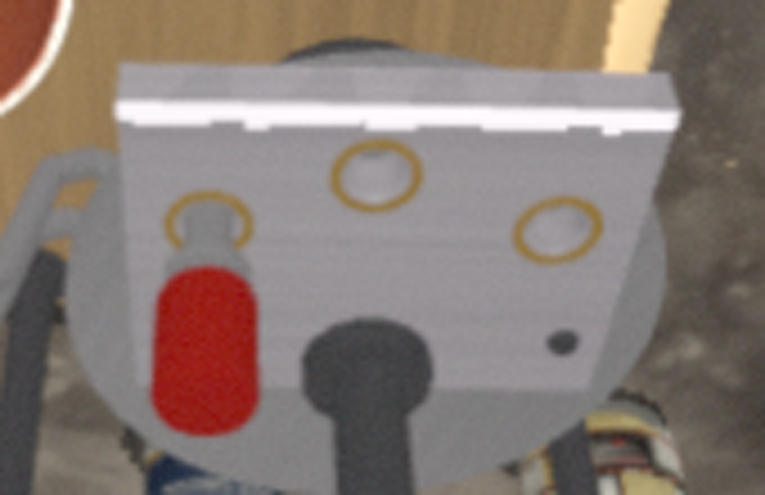

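Run:
```python
from plan import *
s=manip.get_state();z=Rm(s['ee_rot'])[:,2]
t=np.array([.651,-.0237,.157])+.019*z
plan([t-.09*z,t],step=.03)
```

```text
7 [[[5.1, -2.0, 22.1], 0.0, 50], [[5.1, -2.0, 22.1], 0.0, 50], [[5.1, -2.0, 22.1], 0.0, 50], [[5.1, -2.0, 22.1], 0.0, 50], [[-0.0, 0.0, 30.0], 0.0, 50], [[-0.0, 0.0, 30.0], 0.0, 50], [[-0.0, 0.0, 30.0], 0.0, 50]]
```

Request:
move_arm([
  [[5,-2,22],0,50],
  [[5,-2,22],0,50],
  [[5,-2,22],0,50],
  [[5,-2,22],0,50],
  [[0,0,30],0,50],
  [[0,0,15],0,50],
  [[0,0,0],0,50],
])

```text
time: 14.8
eef_pos: [0.6358, -0.0232, 0.1771]
ee_rot: [0.336, 0.025, 0.942, -0.008]
contact_force: [0.5, 0.8, -0.4]
width: 0.582
grasp_force: 0.0
```

```bash
python3 st.py
python3 - <<'E'
from plan import *
from meas import *
im,d=optics.grab_frame('wrist'); save('w','w5.png',im)
S,C,m=knob(im,d); x,f=fitpin(m,.096); print(S,C,x,f)
s=manip.get_state();z=Rm(s['ee_rot'])[:,2]
plan([np.r_[x,.157]+.019*z],step=.02)
E
```

```text
[ 0.092  0.052 -0.145  2.096  0.228  0.32   1.275] [ 0.636 -0.023  0.177] z [ 0.632 -0.032 -0.775] y [0.053 0.999 0.002] x [-0.773  0.042 -0.633] [ 0.5  0.8 -0.4] 0.582 0.0 14.8
[ 257  202   42   63 2288] [277.39554196 234.03933566] [ 0.64898301 -0.02377152] [ 0.09642374 -0.09379438 -1.75497065  2.50553203]
3 [[[1.0, 0.0, 14.6], 0.0, 50], [[1.0, 0.0, 14.6], 0.0, 50], [[1.0, 0.0, 14.6], 0.0, 50]]
```

Request:
move_arm([
  [[1,0,15],0,50],
  [[1,0,15],0,50],
  [[1,0,14],0,50],
  [[0,0,0],0,10],
  [[0,0,0],0,10],
  [[0,0,0],0,10],
  [[0,0,0],0,10],
])

```text
time: 15.55
eef_pos: [0.6602, -0.025, 0.1427]
ee_rot: [0.337, 0.026, 0.941, -0.008]
contact_force: [-0.5, -0.3, 2.9]
width: 0.261
grasp_force: 58.9
```

```bash
python3 st.py
python3 - <<'E'
from plan import *
s=manip.get_state();p=s['eef_pos']
plan([p+[0,0,.026]],step=.009,op=10)
E
```

```text
[ 0.064  0.151 -0.114  2.078  0.328  0.24   1.181] [ 0.66  -0.025  0.143] z [ 0.634 -0.032 -0.773] y [0.054 0.999 0.002] x [-0.771  0.043 -0.635] [-0.5 -0.3  2.9] 0.261 58.91768669709563 15.55
3 [[[-5.5, 0.0, -6.7], 0.0, 10], [[-5.5, 0.0, -6.7], 0.0, 10], [[-5.5, 0.0, -6.7], 0.0, 10]]
```

Request:
move_arm([
  [[-5.5,0,-6.7],0,10],
  [[-5.5,0,-6.7],0,10],
  [[-5.5,0,-6.7],0,10],
  [[-1.5,0,-2],0,10],
  [[0,0,0],0,10],
])

```text
time: 16.05
eef_pos: [0.6598, -0.0256, 0.1703]
ee_rot: [0.336, 0.026, 0.941, -0.008]
contact_force: [-0.1, 0.9, -1.3]
width: 0.263
grasp_force: 58.9
```

```bash
python3 st.py
python3 - <<'E'
from h import *
im,d=optics.grab_frame('wrist'); save('w','w6.png',im)
c=im[95:305,130:410]; cv2.imwrite('pics/w6c.png',cv2.resize(c,(800,600),interpolation=cv2.INTER_CUBIC)[:,:,::-1])
E
```

```text
[ 0.101  0.112 -0.151  2.049  0.257  0.307  1.254] [ 0.66  -0.026  0.17 ] z [ 0.633 -0.033 -0.774] y [0.055 0.999 0.002] x [-0.772  0.044 -0.634] [-0.1  0.9 -1.3] 0.263 58.94925696775317 16.05
```

View pics/w6c.png

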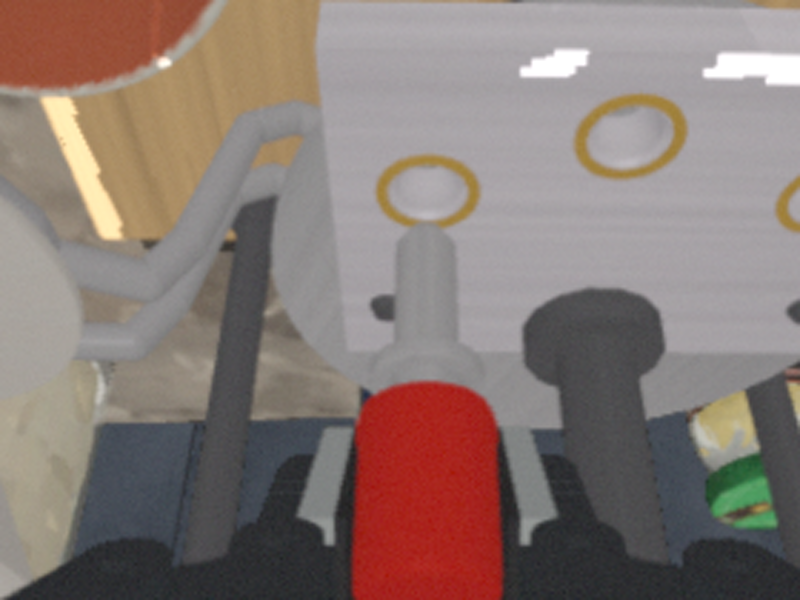

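Run:
```python
from h import *
im=cv2.imread('pics/w6.png')[:,:,::-1]
x0,y0=250,110
h=cv2.cvtColor(np.ascontiguousarray(im[y0:190,x0:390]),cv2.COLOR_RGB2HSV)
m=((h[:,:,1]>80)&(h[:,:,0]>12)&(h[:,:,0]<32)).astype('u1')
n,L,St,Ce=cv2.connectedComponentsWithStats(m,connectivity=8)
for k in range(1,n):
    if St[k,4]>30:
        ys,xs=np.nonzero(L==k); e=cv2.fitEllipse(np.c_[xs,ys].astype('f4')); u=np.add(e[0],[x0,y0])
        print(St[k],u.round(1),np.round(e[1],1),at_height('wrist',u,.112).round(4),at_height('wrist',u,.114).round(4))
t=np.array([425,240])/2.857+[129.7,94.7]; print(t,at_height('wrist',t,.1236).round(4))
# predicted axis of shank & tip for pin at candidate xy
for xy in([.650,-.0237],[.648,-.0237],[.652,-.0237]): print(xy,proj('wrist',[[*xy,.1236],[*xy,.1236+.032],[*xy,.1236+.041]]).round(1))
```

```text
[ 81  18  39  30 360] [350.2 142.5] [25.9 36.4] [[0.6325 0.0168 0.112 ]] [[0.6307 0.0162 0.114 ]]
[ 12  39  36  26 276] [279.3 161.8] [23.3 32.8] [[ 0.6455 -0.0234  0.112 ]] [[ 0.6434 -0.0233  0.114 ]]
[278.45743787 178.70420021] [[ 0.6474 -0.0241  0.1236]]
[0.65, -0.0237] [[279.4 181.6]
 [279.6 228.2]
 [279.7 243.3]]
[0.648, -0.0237] [[279.2 179.4]
 [279.4 226.1]
 [279.4 241.4]]
[0.652, -0.0237] [[279.6 183.9]
 [279.8 230.2]
 [279.9 245.3]]
```

Run:
```python
from plan import *
s=manip.get_state();p=s['eef_pos']
plan([p+[-.0128,.0407,0],p+[-.0128,.0407,-.008]],step=.011,op=10)
```

```text
5 [[[2.9, 10.0, -2.4], 0.0, 10], [[2.9, 10.0, -2.4], 0.0, 10], [[2.9, 10.0, -2.4], 0.0, 10], [[2.9, 10.0, -2.4], 0.0, 10], [[5.1, -0.0, 6.2], 0.0, 10]]
```

Request:
move_arm([
  [[2.9,10,-2.4],0,10],
  [[2.9,10,-2.4],0,10],
  [[2.9,10,-2.4],0,10],
  [[2.9,10,-2.4],0,10],
  [[5.1,0,6.2],0,10],
  [[0,0,0],0,10],
])

```text
time: 16.7
eef_pos: [0.6457, 0.0152, 0.1593]
ee_rot: [0.334, 0.026, 0.942, -0.008]
contact_force: [-0.3, -0.2, -0.7]
width: 0.264
grasp_force: 59.0
```

```bash
python3 st.py
python3 - <<'E'
from h import *
im,d=optics.grab_frame('wrist'); save('w','w7.png',im)
x0,y0=220,120
c=im[120:240,200:360]; cv2.imwrite('pics/w7c.png',cv2.resize(c,(800,600),interpolation=cv2.INTER_CUBIC)[:,:,::-1])
h=cv2.cvtColor(np.ascontiguousarray(im[y0:200,x0:390]),cv2.COLOR_RGB2HSV)
m=((h[:,:,1]>80)&(h[:,:,0]>12)&(h[:,:,0]<32)).astype('u1')
n,L,St,Ce=cv2.connectedComponentsWithStats(m,connectivity=8)
for k in range(1,n):
    if St[k,4]>30:
        ys,xs=np.nonzero(L==k); e=cv2.fitEllipse(np.c_[xs,ys].astype('f4')); u=np.add(e[0],[x0,y0])
        print(St[k],u.round(1),np.round(e[1],1),at_height('wrist',u,.112).round(4))
E
```

```text
[-0.02   0.099 -0.126  2.089  0.453  0.309  0.989] [0.646 0.015 0.159] z [ 0.63  -0.033 -0.776] y [0.054 0.999 0.002] x [-0.775  0.043 -0.631] [-0.3 -0.2 -0.7] 0.264 58.96912421565503 16.7
[  0   0  41  13 403] [235.7 125. ] [11.3 34.9] [[ 0.5958 -0.0023  0.112 ]]
[ 83   0  66  15 755] [340.1 125.8] [13.3 55.2] [[0.5991 0.0482 0.112 ]]
[156   0   8  15  48] [379.3 127.3] [ 3.1 14.9] [[0.601  0.0675 0.112 ]]
[ 41  45  37  22 227] [278.6 177.2] [23.2 33.8] [[0.6346 0.0162 0.112 ]]
[ 0 64 13 16 69] [224.8 191.9] [ 8.8 16.6] [[ 0.6462 -0.0178  0.112 ]]
[115  64  35  16 155] [352.  194.7] [18.7 32. ] [[0.6536 0.0615 0.112 ]]
```

View pics/w7c.png

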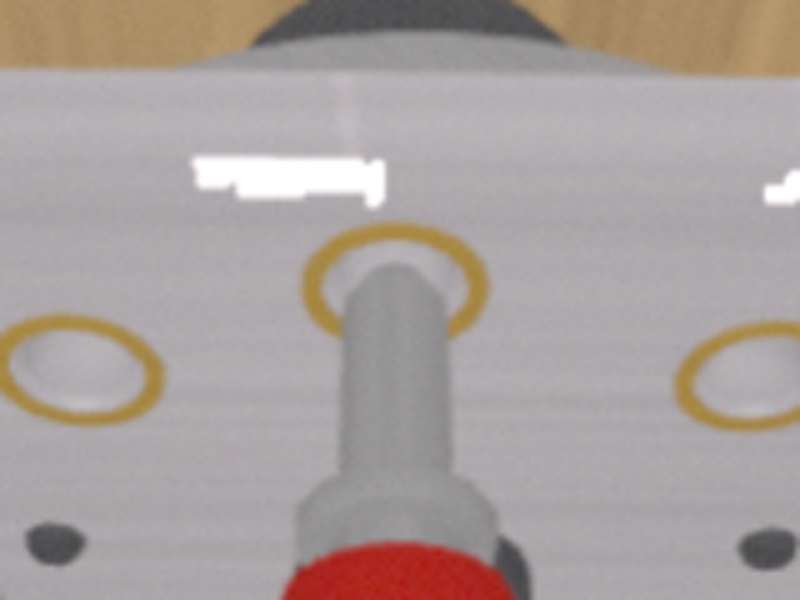

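Run:
```python
from h import *
u=np.array([[395,262],[395,222],[395,238],[393,286],[303,286],[489,286],[342,310],[447,310]])/5+[199.9,119.9]
print(at_height('wrist',u[:1],.1126).round(4),at_height('wrist',u[1:],.112).round(4))
from plan import *
s=manip.get_state();p=s['eef_pos'];plan([p+[-.0005,0,-.004]],step=.004,op=10)
```

```text
[[0.6298 0.0167 0.1126]] [[0.624  0.017  0.112 ]
 [0.6265 0.0169 0.112 ]
 [0.6345 0.0162 0.112 ]
 [0.6339 0.0057 0.112 ]
 [0.6352 0.0274 0.112 ]
 [0.6384 0.0099 0.112 ]
 [0.6391 0.0224 0.112 ]]
2 [[[1.5, -0.0, 1.4], 0.0, 10], [[1.5, -0.0, 1.4], 0.0, 10]]
```

Request:
move_arm([
  [[1.5,0,1.4],0,10],
  [[1.3,0,1.6],0,10],
  [[0,0,0],0,10],
])

```text
time: 17.05
eef_pos: [0.6462, 0.0149, 0.1568]
ee_rot: [0.335, 0.026, 0.942, -0.008]
contact_force: [0.1, -1.9, -0.6]
width: 0.263
grasp_force: 59.0
```

Request:
move_arm([
  [[1.6,0,1.2],0,10],
  [[1.3,0,1.5],0,10],
  [[0,0,0],0,10],
])

```text
time: 17.35
eef_pos: [0.6458, 0.0154, 0.1533]
ee_rot: [0.336, 0.026, 0.942, -0.008]
contact_force: [0.8, -1.5, -1.2]
width: 0.257
grasp_force: 58.9
```

Request:
move_arm([
  [[1.3,0,1.5],0,10],
  [[1.3,0,1.5],0,10],
  [[1.3,0,1.5],0,10],
  [[0,0,0],0,10],
])

```text
time: 17.75
eef_pos: [0.6457, 0.0155, 0.1474]
ee_rot: [0.336, 0.026, 0.942, -0.008]
contact_force: [1.9, -0.5, -1.3]
width: 0.264
grasp_force: 58.9
```

Request:
move_arm([
  [[1.3,0,1.5],0,10],
  [[1,0,1.2],0,10],
  [[0,0,0],0,10],
  [[0,0,0],0,50],
  [[0,0,0],0,50],
  [[0,0,0],0,50],
  [[0,0,0],0,50],
])

```text
time: 18.45
eef_pos: [0.6453, 0.0156, 0.1437]
ee_rot: [0.336, 0.026, 0.942, -0.008]
contact_force: [0.5, 0.0, 0.7]
width: 0.584
grasp_force: 0.0
```

```bash
python3 st.py
python3 - <<'E'
from plan import *
s=manip.get_state();p=s['eef_pos'];z=Rm(s['ee_rot'])[:,2];plan([p-.12*z],step=.03,op=50)
E
```

```text
[-0.042  0.121 -0.105  2.108  0.522  0.272  0.916] [0.645 0.016 0.144] z [ 0.632 -0.033 -0.775] y [0.054 0.999 0.002] x [-0.773  0.043 -0.632] [0.5 0.  0.7] 0.584 0.0 18.45
4 [[[0.0, 0.0, -30.0], 0.0, 50], [[0.0, 0.0, -30.0], 0.0, 50], [[0.0, 0.0, -30.0], 0.0, 50], [[0.0, 0.0, -30.0], 0.0, 50]]
```

Request:
move_arm([
  [[0,0,-20],0,50],
  [[0,0,-30],0,50],
  [[0,0,-30],0,50],
  [[0,0,-30],0,50],
  [[0,0,0],0,50],
])

```text
time: 18.95
eef_pos: [0.5761, 0.0196, 0.2332]
ee_rot: [0.338, 0.026, 0.941, -0.008]
contact_force: [0.9, -0.7, 0.6]
width: 0.59
grasp_force: 0.0
```

```bash
python3 st.py
python3 - <<'E'
from meas import *
im,d=optics.grab_frame('wrist'); save('w','w8.png',im); np.save('w8.npy',d)
S,C,m=knob(im,d); print(S,C,'pin if up',fitpin(m,.096),'if home',fitpin(m,.080))
a=cv2.cvtColor(im,cv2.COLOR_RGB2HSV)
P=np.zeros((420,560,3)); v=d>0; P[v]=at_depth('wrist',np.argwhere(v)[:,::-1],d[v])
for o in('swing_handle','dripper','kitchen_timer'):
    for x in optics.regions_of(o,'wrist')[:2]:
        q=P[x['pixels']&v]; print(o,x['score'],x['extent'],np.median(q,0).round(3) if len(q) else '')
X,Y,Z=P[...,0],P[...,1],P[...,2]
m=v&(a[...,2]<110)&(abs(X-.59)<.07)&(Y<-.14)&(Y>-.29)&(Z>.125)&(Z<.195)
q=P[m]; print('post?',m.sum(),np.median(q,0) if m.any() else '',np.argwhere(m).mean(0))
k=v&(Y<-.24)&(Y>-.5)&(X>.3)&(X<.75)&(Z>.1); q=P[k]; print('tall right',len(q),q.min(0) if len(q) else'',q.max(0) if len(q) else'')
cv2.imwrite('pics/w8c.png',cv2.resize(np.ascontiguousarray(im[90:240,0:330]),(800,364))[:,:,::-1])
E
```

```text
[-0.013 -0.153 -0.151  2.152  0.258  0.477  1.156] [0.576 0.02  0.233] z [ 0.636 -0.032 -0.771] y [0.054 0.999 0.003] x [-0.77   0.043 -0.637] [ 0.9 -0.7  0.6] 0.59 0.0 18.95
[ 264  181   29   46 1160] [278.11896552 203.75344828] pin if up (array([0.6319351 , 0.01661452]), array([-0.6467155 ,  0.64562748, -1.51581205,  2.01262369])) if home (array([0.65298388, 0.015415  ]), array([ 0.87953725, -0.87689598,  0.51423872, -0.75939801]))
swing_handle 0.96 [0.8, 156.3, 209.8, 121.5] [ 0.618 -0.128  0.17 ]
dripper 0.84 [1.9, 156.8, 208.2, 120.7] [ 0.617 -0.128  0.171]
post? 1131 [ 0.59410403 -0.18689992  0.15765366] [190.14854111  12.94076039]
tall right 191 [ 0.72445167 -0.35184864  0.10028857] [ 0.74447752 -0.3326668   0.14792644]
```

View pics/w8c.png

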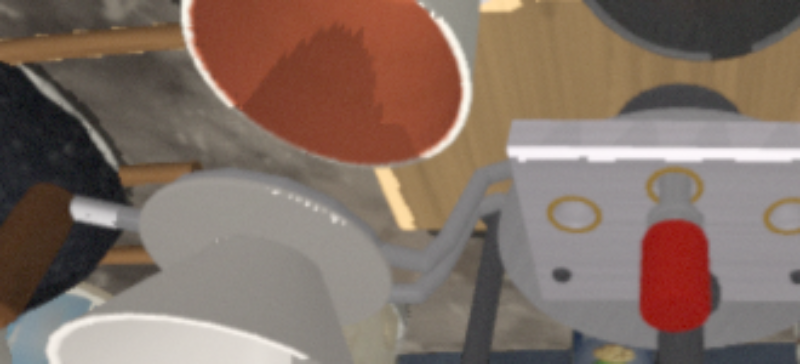

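Run:
```python
from plan import *
d=np.load('top0.npy'); uv=np.argwhere(d>0)[:,::-1]; P=at_depth('top',uv,d[d>0])
k=(P[:,1]<-.22)&(P[:,1]>-.5)&(P[:,0]>.3)&(P[:,0]<.75)&(P[:,2]>.06); q=P[k]
for a in np.arange(.3,.75,.05):
    b=q[abs(q[:,0]-a-.025)<.025]
    if len(b): print(a.round(2),b[:,1].max().round(3),b[:,2].max().round(3))
r=plan([[.53,-.06,.28],[.546,-.190,.245]],turn=-50,step=.032)
print(r.round(3)); f=np.array([.598,-.193,.178])+.019*r[:,2]; print(f,f-.1*r[:,2])
```

```text
0.55 -0.349 0.168
0.6 -0.315 0.192
0.65 -0.308 0.196
0.7 -0.319 0.188
9 [[[-0.2, -20.3, -16.7], -5.6, 50], [[1.8, -20.2, -16.7], -5.6, 50], [[3.8, -19.9, -16.7], -5.6, 50], [[5.7, -19.5, -16.7], -5.6, 50], [[10.6, -23.5, 8.3], -5.6, 50], [[12.8, -22.4, 8.3], -5.6, 50], [[15.0, -21.0, 8.3], -5.6, 50], [[16.9, -19.5, 8.3], -5.6, 50], [[18.8, -17.7, 8.3], -5.6, 50]]
[[-0.535 -0.562  0.631]
 [-0.742  0.67  -0.033]
 [-0.404 -0.485 -0.775]]
[ 0.60998559 -0.19362336  0.16327054] [ 0.54690355 -0.19034252  0.24079403]
```

Request:
move_arm([
  [[0,-20,-17],-5.6,50],
  [[2,-20,-17],-5.6,50],
  [[4,-20,-17],-5.6,50],
  [[6,-20,-17],-5.6,50],
  [[11,-24,8],-5.6,50],
  [[13,-22,8],-5.6,50],
  [[15,-21,8],-5.6,50],
  [[17,-20,8],-5.6,50],
  [[19,-18,8],-5.6,50],
  [[0,0,0],0,50],
])

```text
time: 20.15
eef_pos: [0.5534, -0.184, 0.2272]
ee_rot: [0.299, -0.351, 0.876, -0.14]
contact_force: [-0.2, 0.5, 0.0]
width: 0.586
grasp_force: 0.0
```

```bash
python3 st.py
python3 - <<'E'
from plan import *
im,d=optics.grab_frame('wrist'); save('w','w9.png',im)
a=cv2.cvtColor(im,cv2.COLOR_RGB2HSV)
P=np.zeros((420,560,3)); v=d>0; P[v]=at_depth('wrist',np.argwhere(v)[:,::-1],d[v]); X,Y,Z=[P[...,i] for i in range(3)]
m=v&(abs(X-.59)<.06)&(Y<-.14)&(Y>-.26)&(Z>.15)&(Z<.195)&(a[...,2]<120)&(a[...,1]>60)
n,L,S,C=cv2.connectedComponentsWithStats(m.astype('u1')); k=1+S[1:,4].argmax()
q=P[L==k]; print(S[k],C[k],q.mean(0),q.min(0),q.max(0),np.median(im[L==k],0)); top=q[q[:,2]>.184]; print('top',len(top),top.mean(0))
s=manip.get_state(); r=Rm(s['ee_rot']); f=np.array([.598,-.193,.178])+.019*r[:,2]; print('tool delta to f',(r.T@(f-s['eef_pos'])*1000).round(1))
E
```

```text
[ 0.119 -0.12   0.255  2.125 -0.351  0.515  2.969] [ 0.553 -0.184  0.227] z [ 0.622 -0.036 -0.782] y [-0.532  0.713 -0.456] x [-0.574 -0.7   -0.425] [-0.2  0.5  0. ] 0.586 0.0 20.15
[254 188  41  45 942] [274.41719745 208.61889597] [ 0.59205421 -0.19222106  0.17167777] [ 0.58813251 -0.19947429  0.15001792] [ 0.60358342 -0.18246132  0.18859502] [66. 45. 30.]
top 173 [ 0.59454474 -0.19216217  0.18611697]
tool delta to f [ 3.7 -9.  85.8]
```

Request:
move_arm([
  [[3,-4,15],0,50],
  [[3,-4,15],0,50],
  [[0,0,15],0,50],
  [[0,0,15],0,50],
  [[0,0,12],0,50],
  [[0,0,0],0,50],
])

```text
time: 20.8
eef_pos: [0.5833, -0.1866, 0.1981]
ee_rot: [0.303, -0.352, 0.875, -0.137]
contact_force: [-0.1, 0.6, 0.0]
width: 0.584
grasp_force: 0.0
```

```bash
cat > pst.py <<'E'
from plan import *
im,d=optics.grab_frame('wrist')
a=cv2.cvtColor(im,cv2.COLOR_RGB2HSV)
P=np.zeros((420,560,3)); v=d>0; P[v]=at_depth('wrist',np.argwhere(v)[:,::-1],d[v])
s=manip.get_state(); r=Rm(s['ee_rot']); T=(P-s['eef_pos'])@r
m=v&(abs(T[...,0])<.03)&(abs(T[...,1])<.03)&(P[...,2]>.135)&(P[...,2]<.195)&(a[...,2]<130)&(a[...,1]>60)&(a[...,0]<25)
q=T[m]; print(m.sum(),'post in tool mm: mean',(q.mean(0)*1000).round(1),'min',(np.percentile(q,2,axis=0)*1000).round(1),'max',(np.percentile(q,98,axis=0)*1000).round(1),'world',P[m].mean(0).round(4))
E
python3 st.py; python3 pst.py
```

```text
[-0.62  -0.074  0.987  2.128 -0.367  0.433  3.006] [ 0.583 -0.187  0.198] z [ 0.627 -0.027 -0.778] y [-0.532  0.715 -0.453] x [-0.569 -0.699 -0.434] [-0.1  0.6  0. ] 0.584 0.0 20.8
1833 post in tool mm: mean [13.7  3.1 29.1] min [ -1.4 -11.1  14.5] max [27.7 19.1 51.6] world [ 0.592  -0.1948  0.1685]
```

Request:
move_arm([
  [[0,0,-25],0,50],
  [[0,0,-25],8.5,50],
  [[0,0,-20],8.5,50],
  [[0,0,0],8.5,50],
  [[0,0,0],8.5,50],
  [[0,0,0],8.5,50],
  [[0,0,0],8.5,50],
  [[0,0,0],8.5,50],
  [[0,0,0],8.5,50],
  [[0,0,0],8.5,50],
  [[0,0,0],8.5,50],
  [[0,0,0],8.5,50],
  [[0,0,0],8.5,50],
  [[0,0,0],8.5,50],
  [[0,0,0],8.5,50],
  [[0,0,0],8.5,50],
  [[0,0,0],8.5,50],
  [[0,0,0],8.5,50],
  [[0,0,0],8.5,50],
  [[0,0,0],8.5,50],
])

```text
time: 22.85
eef_pos: [0.5382, -0.188, 0.2533]
ee_rot: [0.185, 0.809, 0.483, 0.277]
contact_force: [0.9, 1.1, 0.5]
width: 0.584
grasp_force: 0.0
```

```bash
python3 st.py
```

```text
[ 0.187 -0.174  0.215  2.111 -0.345  0.583  0.145] [ 0.538 -0.188  0.253] z [ 0.628 -0.031 -0.778] y [ 0.68  -0.464  0.567] x [0.379 0.885 0.27 ] [0.9 1.1 0.5] 0.584 0.0 22.85
```

Run:
```python
from plan import *
s=manip.get_state(); r=Rm(s['ee_rot'])@rot('z',10) if 0 else Rm(s['ee_rot'])@R.from_euler('z',10,degrees=True).as_matrix()
# post axis slightly outward bias 2 mm
f=np.array([.5965-.001,-.192-.002,.178])+.019*r[:,2]; print(r.round(3),'delta',(r.T@(f-s['eef_pos'])*1000).round(1))
```

```text
[[ 0.491  0.604  0.628]
 [ 0.791 -0.611 -0.031]
 [ 0.365  0.512 -0.778]] delta [ -4.   -0.3 113.8]
```

Request:
move_arm([
  [[0,0,0],5,50],
  [[0,0,0],5,50],
  [[-4,0,15],0,50],
  [[0,0,20],0,50],
  [[0,0,20],0,50],
  [[0,0,20],0,50],
  [[0,0,0],0,50],
])

```text
time: 23.55
eef_pos: [0.5832, -0.1925, 0.1908]
ee_rot: [0.159, 0.848, 0.414, 0.291]
contact_force: [-1.3, 0.6, -0.2]
width: 0.588
grasp_force: 0.0
```

```bash
python3 st.py; python3 pst.py
python3 - <<'E'
from plan import *
s=manip.get_state(); r=Rm(s['ee_rot']); f=np.array([.5955,-.194,.178])+.019*r[:,2]; print('delta',(r.T@(f-s['eef_pos'])*1000).round(1))
E
```

```text
[ 1.650e-01  2.000e-03  2.270e-01  2.106e+00 -5.240e-01  4.400e-01
  1.400e-01] [ 0.583 -0.193  0.191] z [ 0.625 -0.028 -0.78 ] y [ 0.61  -0.606  0.511] x [0.488 0.795 0.362] [-1.3  0.6 -0.2] 0.588 0.0 23.55
1418 post in tool mm: mean [ 0.6 -3.7 20.1] min [-14.2 -22.6   8.4] max [10.8 11.4 44.7] world [ 0.5937 -0.1909  0.1749]
delta [ 0.2  0.9 37.9]
```

Request:
move_arm([
  [[0,0,12],0,50],
  [[0,0,12],0,50],
  [[0,0,0],0,50],
])

```text
time: 23.9
eef_pos: [0.5985, -0.1939, 0.1748]
ee_rot: [0.16, 0.847, 0.414, 0.292]
contact_force: [-0.9, -0.5, -0.1]
width: 0.584
grasp_force: 0.0
```

```bash
python3 st.py; python3 pst.py
```

```text
[ 0.16   0.055  0.228  2.096 -0.595  0.403  0.204] [ 0.598 -0.194  0.175] z [ 0.628 -0.029 -0.778] y [ 0.608 -0.606  0.513] x [0.486 0.795 0.363] [-0.9 -0.5 -0.1] 0.584 0.0 23.9
1801 post in tool mm: mean [ 0.5 -5.5 -1.9] min [-14.1 -25.1 -13.4] max [10.2  9.5 22.5] world [ 0.5941 -0.1904  0.1743]
```

Request:
move_arm([
  [[0,-1,10],0,50],
  [[0,0,0],0,42],
  [[0,0,0],0,42],
])

```text
time: 24.25
eef_pos: [0.6042, -0.1939, 0.1676]
ee_rot: [0.161, 0.847, 0.414, 0.293]
contact_force: [0.4, 0.4, -0.2]
width: 0.49
grasp_force: 0.0
```

```bash
python3 st.py
cat > arc.py <<'E'
from plan import *
import sys
s=manip.get_state(); r=Rm(s['ee_rot']); O=np.array([.698,.0165])
a=np.array([.5965,-.192])-O  # initial post
dl=float(sys.argv[1]); st=float(sys.argv[2]); n=int(sys.argv[3])  # already swung deg (clockwise), step deg
A=np.degrees(np.arctan2(a[1],a[0]))
pos=lambda t:O+.232*np.array([np.cos(np.radians(A-t)),np.sin(np.radians(A-t))])
rows=[]
for i in range(n):
    v=np.r_[pos(dl+st*(i+1))-pos(dl+st*i),0]; rows.append([[round(float(x)*1000,1) for x in r.T@v],0,42])
print('angle',A,json.dumps(rows))
E
python3 arc.py 0 1 12
```

```text
[ 0.158  0.076  0.227  2.093 -0.627  0.387  0.232] [ 0.604 -0.194  0.168] z [ 0.629 -0.03  -0.777] y [ 0.607 -0.606  0.515] x [0.486 0.795 0.363] [ 0.4  0.4 -0.2] 0.49 0.0 24.25
angle -115.95730774638318 [[[-0.3, -3.3, -2.3], 0, 42], [[-0.3, -3.3, -2.3], 0, 42], [[-0.2, -3.3, -2.3], 0, 42], [[-0.1, -3.3, -2.3], 0, 42], [[-0.1, -3.4, -2.3], 0, 42], [[0.0, -3.4, -2.2], 0, 42], [[0.1, -3.4, -2.2], 0, 42], [[0.1, -3.4, -2.2], 0, 42], [[0.2, -3.4, -2.2], 0, 42], [[0.3, -3.4, -2.1], 0, 42], [[0.3, -3.4, -2.1], 0, 42], [[0.4, -3.4, -2.1], 0, 42]]
```

Request:
move_arm([
  [[-0.3,-3.3,-2.3],0,42],
  [[-0.3,-3.3,-2.3],0,42],
  [[-0.2,-3.3,-2.3],0,42],
  [[-0.1,-3.3,-2.3],0,42],
  [[-0.1,-3.4,-2.3],0,42],
  [[0,-3.4,-2.2],0,42],
  [[0.1,-3.4,-2.2],0,42],
  [[0.1,-3.4,-2.2],0,42],
  [[0.2,-3.4,-2.2],0,42],
  [[0.3,-3.4,-2.1],0,42],
  [[0.3,-3.4,-2.1],0,42],
  [[0.4,-3.4,-2.1],0,42],
])

```text
time: 25.45
eef_pos: [0.5631, -0.1679, 0.1669]
ee_rot: [0.161, 0.847, 0.414, 0.292]
contact_force: [0.0, -1.6, 2.4]
width: 0.489
grasp_force: 1.0
```

```bash
python3 st.py; python3 pst.py; python3 arc.py 12 0.5 10
python3 - <<'E'
from meas import *
for n in('top','side'):
    im,d=optics.grab_frame(n); save('x',n+'a.png',im); a=im.astype(int)
    m=(a[:,:,0]>100)&(a[:,:,1]<50)&(a[:,:,2]<50)&(d>0)
    P=at_depth(n,np.argwhere(m)[:,::-1],d[m]); k=(np.linalg.norm(P[:,:2]-[.634,.0165],axis=1)<.035)&(P[:,2]>.1)&(P[:,2]<.2)
    print(n,k.sum(),P[k].max(0).round(4) if k.any() else '',np.sort(P[k][:,2])[-6:].round(4))
E
```

```text
[ 0.138 -0.03   0.21   2.201 -0.541  0.361  0.139] [ 0.563 -0.168  0.167] z [ 0.628 -0.03  -0.777] y [ 0.608 -0.605  0.514] x [0.486 0.796 0.362] [ 0.  -1.6  2.4] 0.489 1.010936866805423 25.45
2000 post in tool mm: mean [-0.8  3.7 -5.9] min [-15.1 -15.  -18.1] max [ 9.  19.2 18.2] world [ 0.5609 -0.1701  0.1728]
angle -115.95730774638318 [[[0.2, -1.7, -1.0], 0, 42], [[0.2, -1.7, -1.0], 0, 42], [[0.3, -1.7, -1.0], 0, 42], [[0.3, -1.7, -1.0], 0, 42], [[0.3, -1.7, -1.0], 0, 42], [[0.3, -1.7, -1.0], 0, 42], [[0.3, -1.7, -1.0], 0, 42], [[0.3, -1.7, -1.0], 0, 42], [[0.4, -1.7, -1.0], 0, 42], [[0.4, -1.7, -1.0], 0, 42]]
top 38 [0.6404 0.0278 0.1744] [0.1708 0.1709 0.172  0.1728 0.1728 0.1744]
side 38 [0.6398 0.0182 0.1732] [0.1715 0.1716 0.1718 0.1721 0.1725 0.1732]
```

```bash
cat > chk.py <<'E'
from meas import *
s=manip.get_state();print(s['eef_pos'].round(4),s['contact_force'].round(1),round(s['width'],3),round(s['grasp_force'],1),round(s['time'],2),s['q'].round(2))
for n in('top','side'):
    im,d=optics.grab_frame(n); a=im.astype(int)
    m=(a[:,:,0]>100)&(a[:,:,1]<50)&(a[:,:,2]<50)&(d>0)
    P=at_depth(n,np.argwhere(m)[:,::-1],d[m]); k=(np.linalg.norm(P[:,:2]-[.634,.0165],axis=1)<.035)&(P[:,2]>.1)&(P[:,2]<.2)
    print(n,k.sum(),np.sort(P[k][:,2])[-6:].round(4))
E
echo
```

```text
(no output)
```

Request:
move_arm([
  [[0.2,-1.7,-1.0],0,42],
  [[0.2,-1.7,-1.0],0,42],
  [[0.3,-1.7,-1.0],0,42],
  [[0.3,-1.7,-1.0],0,42],
  [[0.3,-1.7,-1.0],0,42],
  [[0,0,0],0,42],
])

```text
time: 26.2
eef_pos: [0.5555, -0.1616, 0.1668]
ee_rot: [0.161, 0.847, 0.414, 0.292]
contact_force: [0.2, -1.0, 0.2]
width: 0.49
grasp_force: 0.1
```

```bash
python3 chk.py; python3 pst.py
```

```text
[ 0.5555 -0.1616  0.1668] [ 0.2 -1.   0.2] 0.49 0.1 26.2 [ 0.14 -0.05  0.2   2.22 -0.52  0.36  0.11]
top 38 [0.1715 0.1716 0.172  0.1723 0.1726 0.175 ]
side 33 [0.1724 0.1728 0.1729 0.1732 0.1733 0.1735]
2007 post in tool mm: mean [-1.3  3.3 -6.5] min [-15.5 -15.1 -18.8] max [ 8.5 18.8 17.7] world [ 0.553  -0.1644  0.1731]
```

Request:
move_arm([
  [[0.3,-1.7,-1.0],0,42],
  [[0.3,-1.7,-1.0],0,42],
  [[0.4,-1.7,-1.0],0,42],
  [[0.4,-1.7,-1.0],0,42],
  [[0.4,-1.7,-1.0],0,42],
  [[0,0,0],0,42],
])

```text
time: 26.95
eef_pos: [0.5482, -0.1549, 0.1671]
ee_rot: [0.161, 0.847, 0.414, 0.293]
contact_force: [-0.2, 0.3, 0.4]
width: 0.488
grasp_force: 0.2
```

```bash
python3 chk.py; python3 arc.py 17 0.5 10
```

```text
[ 0.5482 -0.1549  0.1671] [-0.2  0.3  0.4] 0.488 0.2 26.95 [ 0.14 -0.07  0.19  2.24 -0.49  0.35  0.07]
top 41 [0.171  0.1712 0.1714 0.173  0.1739 0.1741]
side 31 [0.1721 0.1724 0.1725 0.1727 0.1737 0.1738]
angle -115.95730774638318 [[[0.4, -1.7, -1.0], 0, 42], [[0.4, -1.7, -1.0], 0, 42], [[0.4, -1.7, -1.0], 0, 42], [[0.4, -1.7, -0.9], 0, 42], [[0.5, -1.7, -0.9], 0, 42], [[0.5, -1.7, -0.9], 0, 42], [[0.5, -1.7, -0.9], 0, 42], [[0.5, -1.7, -0.9], 0, 42], [[0.5, -1.7, -0.9], 0, 42], [[0.5, -1.7, -0.9], 0, 42]]
```

Request:
move_arm([
  [[0.4,-1.7,-1.0],0,42],
  [[0.4,-1.7,-1.0],0,42],
  [[0.4,-1.7,-1.0],0,42],
  [[0.4,-1.7,-0.9],0,42],
  [[0.5,-1.7,-0.9],0,42],
  [[0,0,0],0,42],
])

```text
time: 27.65
eef_pos: [0.541, -0.1479, 0.1672]
ee_rot: [0.161, 0.847, 0.414, 0.293]
contact_force: [0.3, -0.1, 0.4]
width: 0.492
grasp_force: 0.2
```

```bash
python3 chk.py; python3 pst.py
```

```text
[ 0.541  -0.1479  0.1672] [ 0.3 -0.1  0.4] 0.492 0.2 27.65 [ 0.14 -0.1   0.17  2.26 -0.46  0.35  0.04]
top 42 [0.1709 0.171  0.1712 0.172  0.1725 0.1733]
side 22 [0.1718 0.1719 0.1719 0.1727 0.1734 0.1736]
2057 post in tool mm: mean [-2.5  3.6 -6.5] min [-16.7 -15.2 -19.1] max [ 7.4 19.9 18.2] world [ 0.538  -0.1518  0.173 ]
```

Request:
move_arm([
  [[0.5,-1.7,-0.9],0,42],
  [[0.5,-1.7,-0.9],0,42],
  [[0.5,-1.7,-0.9],0,42],
  [[0.5,-1.7,-0.9],0,42],
  [[0.5,-1.7,-0.9],0,42],
  [[0,0,0],0,42],
])

```text
time: 28.4
eef_pos: [0.5342, -0.1406, 0.1672]
ee_rot: [0.161, 0.847, 0.414, 0.293]
contact_force: [0.1, -0.2, 1.1]
width: 0.492
grasp_force: 0.1
```

```bash
python3 chk.py; python3 arc.py 22 0.5 10
```

```text
[ 0.5342 -0.1406  0.1672] [ 0.1 -0.2  1.1] 0.492 0.1 28.4 [ 0.15 -0.12  0.15  2.28 -0.43  0.34 -0.  ]
top 42 [0.1713 0.1717 0.1718 0.1722 0.1726 0.173 ]
side 23 [0.1704 0.1704 0.1706 0.1708 0.1711 0.1723]
angle -115.95730774638318 [[[0.5, -1.7, -0.9], 0, 42], [[0.6, -1.7, -0.9], 0, 42], [[0.6, -1.7, -0.9], 0, 42], [[0.6, -1.7, -0.9], 0, 42], [[0.6, -1.7, -0.9], 0, 42], [[0.6, -1.7, -0.9], 0, 42], [[0.6, -1.7, -0.8], 0, 42], [[0.7, -1.7, -0.8], 0, 42], [[0.7, -1.7, -0.8], 0, 42], [[0.7, -1.7, -0.8], 0, 42]]
```

Request:
move_arm([
  [[0.6,-1.7,-0.9],0,42],
  [[0.6,-1.7,-0.9],0,42],
  [[0.6,-1.7,-0.9],0,42],
  [[0.6,-1.7,-0.9],0,42],
  [[0.6,-1.7,-0.9],0,42],
  [[0,0,0],0,42],
])

```text
time: 29.1
eef_pos: [0.5277, -0.1329, 0.1674]
ee_rot: [0.161, 0.847, 0.414, 0.292]
contact_force: [0.5, -0.6, 0.3]
width: 0.496
grasp_force: 0.1
```

```bash
python3 chk.py; python3 pst.py
```

```text
[ 0.5277 -0.1329  0.1674] [ 0.5 -0.6  0.3] 0.496 0.1 29.1 [ 0.16 -0.14  0.12  2.3  -0.4   0.34 -0.04]
top 36 [0.1558 0.1558 0.1564 0.1566 0.1567 0.1579]
side 0 []
2027 post in tool mm: mean [-3.5  3.3 -6.6] min [-17.9 -15.5 -18.9] max [ 6.3 18.8 17.7] world [ 0.5239 -0.1376  0.1728]
```

Request:
move_arm([
  [[0,2.5,0],0,50],
  [[0,0,0],0,50],
  [[5,8,-12],0,50],
  [[5,8,-12],0,50],
  [[7,10,-16],0,50],
  [[11,15,-23],0,50],
  [[11,15,-23],0,50],
  [[0,0,0],0,50],
])

```text
time: 30.05
eef_pos: [0.5302, -0.1364, 0.2825]
ee_rot: [0.163, 0.846, 0.413, 0.294]
contact_force: [0.3, -0.2, -0.6]
width: 0.585
grasp_force: 0.0
```

```bash
python3 st.py
python3 - <<'E'
from meas import *
im,d=optics.grab_frame('wrist')
P=np.zeros((420,560,3)); v=d>0; P[v]=at_depth('wrist',np.argwhere(v)[:,::-1],d[v])
for n in('wrist','top','side'):
    if n!='wrist': im,d=optics.grab_frame(n)
    for o in('pin','mug_b','mug_a','dripper','kitchen_timer','coffee_jar'):
        for x in optics.regions_of(o,n)[:2]:
            m=x['pixels']&(d>0); q=at_depth(n,np.argwhere(m)[:,::-1],d[m])
            if len(q): print(n,o,round(x['score'],2),np.median(q,0).round(3),np.percentile(q,97,axis=0).round(3))
E
python3 chk.py
```

```text
[ 0.37  -0.254 -0.064  2.115 -0.299  0.631 -0.176] [ 0.53  -0.136  0.283] z [ 0.632 -0.032 -0.774] y [ 0.604 -0.605  0.518] x [0.485 0.795 0.363] [ 0.3 -0.2 -0.6] 0.585 0.0 30.05
wrist pin 0.97 [0.625 0.013 0.148] [0.638 0.025 0.151]
wrist mug_b 0.96 [0.536 0.041 0.058] [0.576 0.071 0.101]
wrist mug_b 0.82 [ 0.551 -0.087  0.077] [ 0.606 -0.049  0.107]
wrist mug_a 0.96 [0.536 0.042 0.058] [0.575 0.071 0.1  ]
wrist mug_a 0.82 [ 0.551 -0.086  0.076] [ 0.605 -0.048  0.107]
wrist dripper 0.72 [ 0.584 -0.091  0.174] [ 0.619 -0.049  0.193]
wrist coffee_jar 0.28 [ 0.551 -0.085  0.077] [ 0.605 -0.047  0.107]
top mug_b 0.85 [0.544 0.028 0.039] [0.578 0.071 0.105]
top mug_b 0.82 [ 0.545 -0.086  0.054] [ 0.598 -0.049  0.113]
top mug_a 0.85 [0.544 0.028 0.039] [0.578 0.071 0.105]
top mug_a 0.82 [ 0.545 -0.086  0.054] [ 0.598 -0.049  0.113]
top dripper 0.87 [ 0.587 -0.095  0.174] [ 0.628 -0.05   0.198]
top kitchen_timer 0.71 [0.399 0.287 0.044] [0.428 0.316 0.058]
side pin 0.33 [ 0.685 -0.058  0.134] [0.77  0.097 0.431]
side mug_b 0.65 [0.722 0.245 0.068] [0.76  0.311 0.092]
side mug_b 0.62 [ 0.568 -0.122  0.075] [ 0.608 -0.053  0.112]
side mug_a 0.65 [0.722 0.245 0.068] [0.76  0.311 0.092]
side mug_a 0.62 [ 0.568 -0.122  0.075] [ 0.608 -0.053  0.112]
side dripper 0.96 [ 0.576 -0.101  0.174] [ 0.631 -0.05   0.2  ]
side kitchen_timer 0.83 [0.397 0.265 0.036] [0.426 0.292 0.057]
side kitchen_timer 0.19 [ 0.685 -0.057  0.141] [0.77  0.099 0.431]
side coffee_jar 0.75 [0.592 0.271 0.047] [0.628 0.291 0.096]
[ 0.5284 -0.1351  0.2784] [ 0.4  0.5 -0.1] 0.586 0.0 31.1 [ 0.36 -0.25 -0.06  2.12 -0.3   0.63 -0.18]
top 35 [0.1555 0.156  0.1572 0.1578 0.158  0.1606]
side 0 []
```

```bash
python3 -c "
from plant import sign_off
print(sign_off())"
```

```text
the job is handed in; nothing more can be done
None
```

The job is handed in at about 31 s. The pin is in the middle hole, where its knob measured about 16 mm lower after the drop, matching fully home. The dripper stands over the white terracotta-lined mug, the cameras show both mugs, the timer and the coffee jar where they were, and I never pushed the arm after the pin dropped.

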